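Hang the guard door back on the tube rotator

TASK

The blue guard door has been taken off the white tube rotator and parked in the grey stand. Take it by its top edge, bring it upright and standing wide open to the front of the housing, and gently lower both hinge knuckles together onto the two hinge pins until the door sits fully down. Then swing it gently shut against the rubber stops and leave it, without disturbing the bottles, cup and beaker.

Things in the scene. Friction and masses are not known exactly. Their poses are not given: they have to be found in the camera images.
- housing: White tube rotator housing, fixed, 130 deep (x) x 190 wide (y) x 155 mm high; origin under its centre, z up. Its open front faces its own -x (front face at x = -65 mm). A steel hinge strip with two shoulders and two upright pins is clamped to the front face on the +y side (see hinge_nominal). Door against housing or pins: over 40 N is rough.
- hinge_nominal (a point): Fixed to the housing at its (-94, 78, 28) mm, same axes: nominal hinge axis, 29 mm before the front face, at the height of the lower shoulder's top. The strip is slotted and shimmed, clamped firmly but at an unknown place: the true axis (both pins) lies up to 6 mm either way from here along the housing's y and up to 5 mm along its x. This point does not shift with it.
- upper_nominal (a point): As hinge_nominal, 75 mm higher: top of the upper shoulder (shoulders are 8 mm thick, 24 mm wide; the strip's plate lies 22 mm behind the true axis). On each shoulder stands a pin 8 mm in diameter, 18 mm tall, with a flat end 7 mm across (0.5 mm bevel). Equally long, on one axis, they meet both knuckles at once; too far aside, a knuckle comes down beside its pin.
- stops (a point): On the housing's front, -y side, housing frame (-75, -62, 85) mm: midway between two round rubber stops (40 mm above and below) that stand 10 mm proud of the front face. The shut door lies against them, parallel to the front (within about 3 degrees).
- door: Blue framed door with clear window, loose, about 0.3 kg. Origin on its hinge axis at the underside of the lower knuckle, z up. Panel: x 9 to 19, y -16 to -156, z -14 to 116 mm; mass centre about (13, -81, 50) mm. Hung and shut, its axes equal the housing's; opened by an angle a, its yaw is the housing's minus a (it opens to the housing's -x side). Hung, its origin is at shoulder-top height.
- door_upper_knuckle (a point): Door frame (0, 0, 75) mm: underside of the upper knuckle, on the axis. Both knuckles are steel tubes, 25 mm outside, 10.5 mm inside, 20 mm long, flat ends, open through; 1.25 mm play round a pin. The lower one must come in from the front below the upper shoulder: door origin 19 to 46 mm above its hung height clears pins and shoulder.
- door_free_edge (a point): Middle of the door's free upright edge: door frame (14, -156, 50) mm. A black knob 18 mm wide stands 19 mm out of the outer face (the door's -x side) at y = -138, z = 50 mm.
- door_grip (a point): Good grasp point on the door's top edge, at mid thickness: door frame (14, -55, 116) mm; the panel is 10 mm thick here, top 36 mm of it solid frame. Close the fingers across the door's x.
- door_stand: Fixed grey parking stand, base 90 x 120 x 10 mm, origin under its centre. The door stands upright in it, in a 13 mm slot along the stand's y, between cheeks 37 mm high over the desk, its lower edge 10 mm above the desk; lift it straight up at least 35 mm to free it. The stand's axes are parallel to the parked door's.
- white_bottle: Bystander: white reagent bottle with green cap, 50 mm wide, 118 mm high; origin centre of underside.
- dropper: Bystander: white dropper bottle with red cap, 30 mm wide, 91 mm high; origin centre of underside.
- cup: Bystander: clear specimen cup, 50 mm wide, 79 mm high; origin centre of underside.
- beaker: Bystander: clear beaker, 62 mm wide, 70 mm high; origin centre of underside.

How it is judged:
By the outcome, as a careful person would: the job done as asked, in the order asked, and still so for the second after the job is handed in, with the robot touching nothing.
It also fails if it takes over 72 s, if anything falls off the work surface, if the arm or the gripper's body presses on something with over 40 N, if the wrist force passes 120 N, or if a joint passes its speed limit or range.

ROBOT

A 6-joint arm with a two-finger parallel gripper is mounted at the origin on a cart in front of the work surface, level with it; the furniture and walls round the work are solid. World frame = base frame: x ahead of the robot, y to its left, z up, the work surface at z = 0. Lengths are in m, angles in rad, forces in N, time in s.
With the tool pointing down it reaches from about 0.35 to 0.975 m from the base axis. Payload 7.1 kg.
Tool frame: the origin (TCP) lies midway between the tips of the shut fingers; the grasp point (between the pads) lies 19 mm behind it; z points along the fingers, y is the direction in which the jaws open and shut (so a half turn about z gives the same grasp; the last joint's range is limited). The gripper opens to 88 mm and grips with 3 to 60 N. Pads are 20 mm wide; open, the fingers measure 115 mm over their backs; the gripper's body (75 mm by 178 mm) begins 61 mm behind the grasp point.
Start: joints at [-1.309, 0.423, 1.63, -0, 1.089, -0.019], TCP at [0.173, -0.6, 0.223] pointing down, gripper open.
Joint ranges: [-3, 3], [-0.9, 2.11], [0.09, 2.58], [-1.31, 4.45], [0.11, 2.69], [-2.54, 2.54]. Speed limits (rad/s): [2.39, 2.39, 3.01, 3.14, 3.14, 3.14].

INTERFACE

Orientations are given as a unit quaternion [w, x, y, z].
In Python, from workcell import env gives the robot as it stands.
- The arm moves only by the tool apply_moves, never from a script. Its argument "plan" is a list of rows, each a list of 3 entries, a list of its own where there are three numbers: the closure in counts, from 0 (fully open) to 255 (shut), then the shift along the world's x, y, z in mm, then the turn, a rotation vector about the world's x, y, z in degrees. A call has 1 to 10 rows; each row shifts and turns the pose as measured when the row begins; what a row does not reach is not made up. A row lasts 1/8 s, in which the tool goes at most 62.5 mm and 10.7 degrees, less where a joint would pass 70% of its speed; a pose out of reach is approached as far as the arm can. A call with a gripper value outside its range is refused whole. The fingers move at their own pace and stop on an object; "newtons" is the grip in N (left out, the last holds). Time passes only in rows, so rows that do not move let the fingers close. It gives the time, the measured TCP pose, the force and the opening at its end, in the units of the state.
- env.sense(): the state, without advancing time (a new reading comes with each control period).
- env.capture(name): name is "scene" or "top" or "wrist"; returns (picture, depth): 480x640x3 uint8, red, green, blue; 480x640 float32, m along the optical axis (not along the pixel's ray), 0 where there is no reading.
- env.get_calibration(name): a dict with "mtx" (3x3 intrinsics, pixels), "k1" (the pictures are not rectified: a ray, as slopes to the right and down, at radius r is drawn at 1 + k1 r^2 times it, then the intrinsics apply), "rvec" (rotation vector, rad) and "tvec" (3), from world to camera coordinates, as OpenCV has them. Camera axes: x right, y down, z forward; pixel columns grow to the right and rows downward; lengths in m; the calibration is good to about 2 mm. A picture is of the moment at which its call begins: read the wrist's pose just before it. get_calibration takes no time and is no camera call; for the wrist camera it gives the pose at the moment of the call.
- env.hand_in(): hands the job in, once; it reports no verdict.
The state is a dict: "time": time; "joint_positions": joint angles; "qd": joint speeds; "joint_torque": joint torques, N m; "tool_pos": TCP position; "orientation": TCP orientation; "wrist_force": force on the tool from outside, world axes, zero at the start; "wrist_torque": the same for the moment, N m; "width": finger opening in m.
Only numpy, scipy, OpenCV 4.12 (cv2) and the standard library are available. Lean on these libraries where they do the work, as an engineer would, in place of code of your own. Each camera call takes 0.05 s, during which the arm holds its last target.

## Working session

There is one attempt and no reset: what is moved stays moved. The work goes in short steps, Python scripts to look and compute and a tool call to move; the robot and the scene stay as the last step left them, time stands still between calls to the robot, and variables do not carry over. Pictures are saved under pics/ and viewed, and the job is handed in when it is done.

Besides the shell and the picture viewer there is one more tool, called as name(argument=value, ...), one argument or row to a line, values as JSON. apply_moves: Moves the arm, as the interface text tells. Its arguments: {"type":"object","properties":{"plan":{"type":"array","items":{"type":"array"}},"newtons":{"type":"number"}},"required":["plan"]}

```bash
ls; mkdir -p pics; cat > h.py <<'E'
import numpy as np, cv2
from scipy.spatial.transform import Rotation as R
from workcell import env
def cal(n):
    c=env.get_calibration(n); K=np.array(c['mtx'],float); k1=float(c['k1'])
    Rm=cv2.Rodrigues(np.array(c['rvec'],float))[0]; t=np.array(c['tvec'],float).ravel()
    return K,k1,Rm,t
def save(im,name): cv2.imwrite('pics/'+name,cv2.cvtColor(im,cv2.COLOR_RGB2BGR))
def slopes(C,uv):
    K,k1,Rm,t=C
    return cv2.undistortPoints(np.array(uv,float).reshape(-1,1,2),K,np.array([k1,0,0,0.])).reshape(-1,2)
def ray(C,uv):
    s=slopes(C,uv); d=np.c_[s,np.ones(len(s))]@C[2]; o=-C[2].T@C[3]
    return o,d
def onz(C,uv,z):
    o,d=ray(C,uv); return o+d*((z-o[2])/d[:,2])[:,None]
def cloud(C,dep):
    h,w=dep.shape; v,u=np.mgrid[:h,:w]; o,d=ray(C,np.c_[u.ravel(),v.ravel()])
    return (o+d*dep.reshape(-1,1)).reshape(h,w,3)
def proj(C,P):
    K,k1,Rm,t=C
    return cv2.projectPoints(np.array(P,float).reshape(-1,1,3),cv2.Rodrigues(Rm)[0],t,K,np.array([k1,0,0,0.]))[0].reshape(-1,2)
E
python3 - <<'E'
from h import *
print(env.sense())
for n in ('scene','top','wrist'):
    C=cal(n); print(n,C[0].tolist(),C[1],(-C[2].T@C[3]).round(3),C[2].round(3).tolist())
    im,d=env.capture(n); save(im,n+'0.png'); np.savez('pics/%s0.npz'%n,im=im,d=d,K=C[0],k1=C[1],Rm=C[2],t=C[3])
E
```

```text
pics
{'time': 0.0, 'joint_positions': array([-1.30900210e+00,  4.23843936e-01,  1.63069481e+00,  2.83045151e-06,
        1.08858717e+00, -1.90063579e-02]), 'qd': array([-0.00091619,  0.00197735, -0.00024005,  0.00122814, -0.0003933 ,
       -0.00065718]), 'joint_torque': array([-2.09427722e-03, -5.44630337e+01, -2.73674852e+01,  6.42065727e-02,
        2.26982567e-02, -1.37584098e-04]), 'tool_pos': array([ 0.17308009, -0.59997508,  0.22189787]), 'orientation': array([-7.61139584e-04,  9.90159860e-01,  1.39938787e-01, -9.15916525e-05]), 'wrist_force': array([-0.06834116, -0.17372558, -0.4586198 ]), 'wrist_torque': array([-0.01700398,  0.02668749, -0.04849489]), 'width': 0.0879540507151438}
scene [[485.93341439250366, 0.0, 314.57745242741703], [0.0, 485.93341439250366, 243.9087817314563], [0.0, 0.0, 1.0]] 0.01713285587625891 [-0.083  0.75   1.01 ] [[-0.764, -0.645, -0.018], [-0.44, 0.542, -0.716], [0.472, -0.539, -0.698]]
top [[473.24255884036853, 0.0, 321.408174386658], [0.0, 473.24255884036853, 234.92461618510742], [0.0, 0.0, 1.0]] -0.03745583692972293 [0.453 0.036 1.229] [[0.026, -1.0, -0.014], [-0.997, -0.025, -0.071], [0.07, 0.016, -0.997]]
wrist [[374.3763402817675, 0.0, 321.9742691034719], [0.0, 374.3763402817675, 236.27310397081013], [0.0, 0.0, 1.0]] -0.016223991225026893 [ 0.248 -0.579  0.383] [[0.277, -0.961, -0.001], [-0.921, -0.266, 0.284], [-0.274, -0.078, -0.959]]
```

View pics/scene0.png

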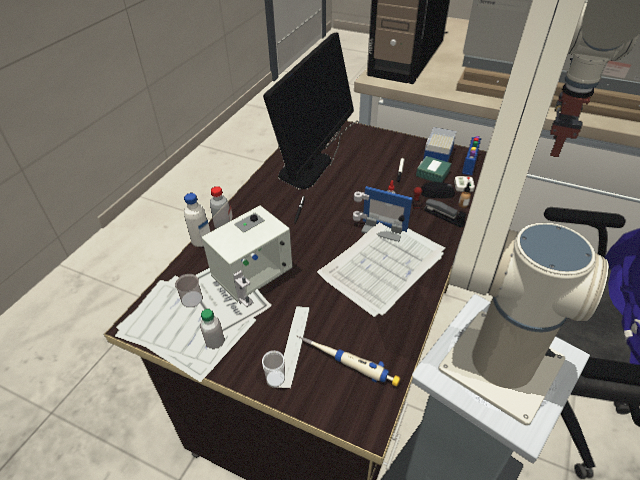

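View pics/top0.png

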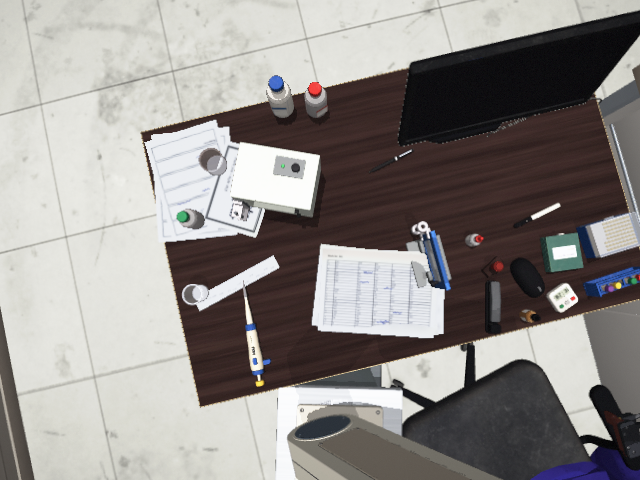

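View pics/wrist0.png

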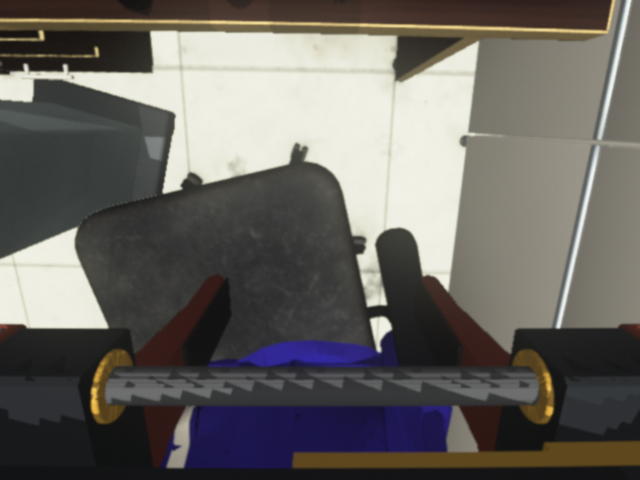

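```bash
python3 - <<'E'
import cv2
t=cv2.imread('pics/top0.png'); s=cv2.imread('pics/scene0.png')
cv2.imwrite('pics/a1.png',cv2.resize(t[130:250,180:340],None,fx=5,fy=5,interpolation=cv2.INTER_CUBIC))
cv2.imwrite('pics/a2.png',cv2.resize(t[210:300,390:510],None,fx=6,fy=6,interpolation=cv2.INTER_CUBIC))
cv2.imwrite('pics/a3.png',cv2.resize(s[195:315,160:320],None,fx=5,fy=5,interpolation=cv2.INTER_CUBIC))
cv2.imwrite('pics/a4.png',cv2.resize(s[170:260,340:460],None,fx=6,fy=6,interpolation=cv2.INTER_CUBIC))
E
```

```text
(no output)
```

View pics/a1.png

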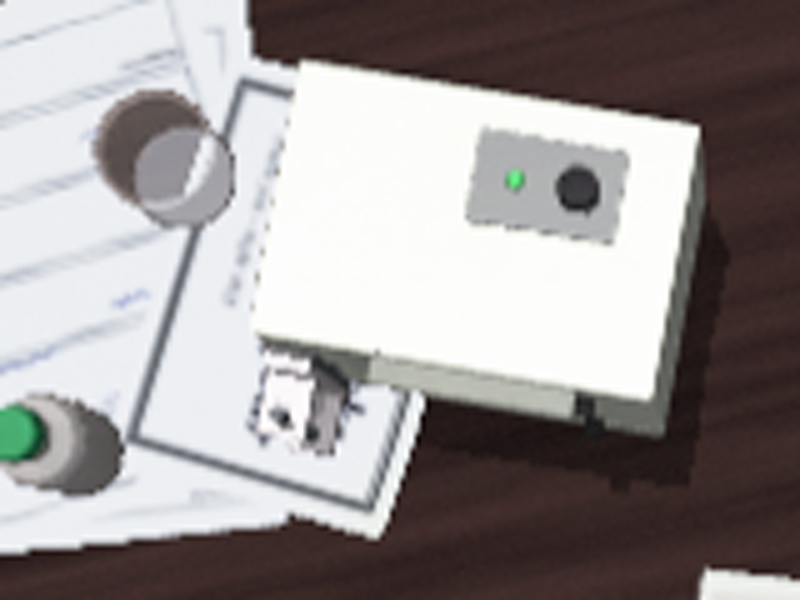

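View pics/a2.png

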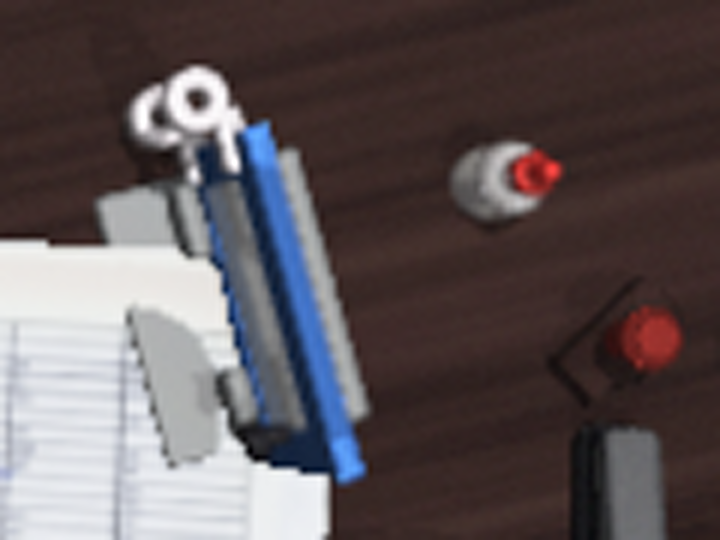

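View pics/a3.png

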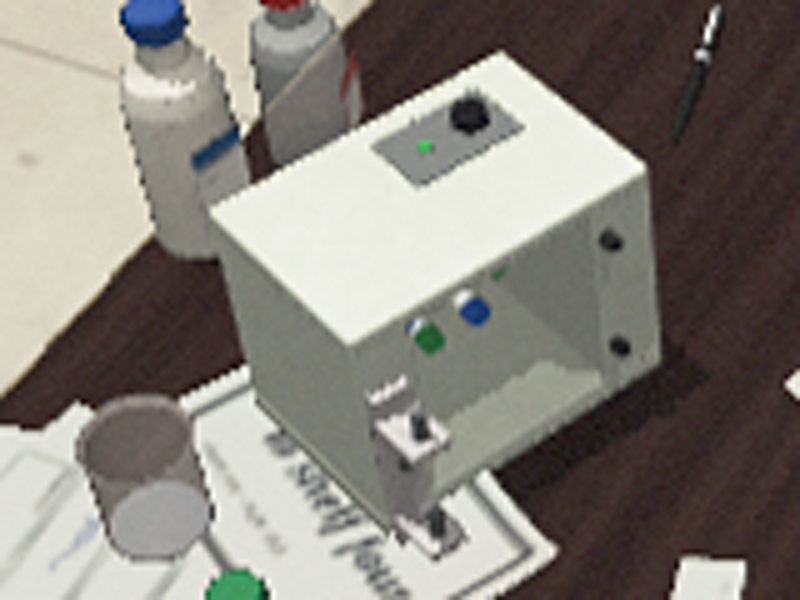

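View pics/a4.png

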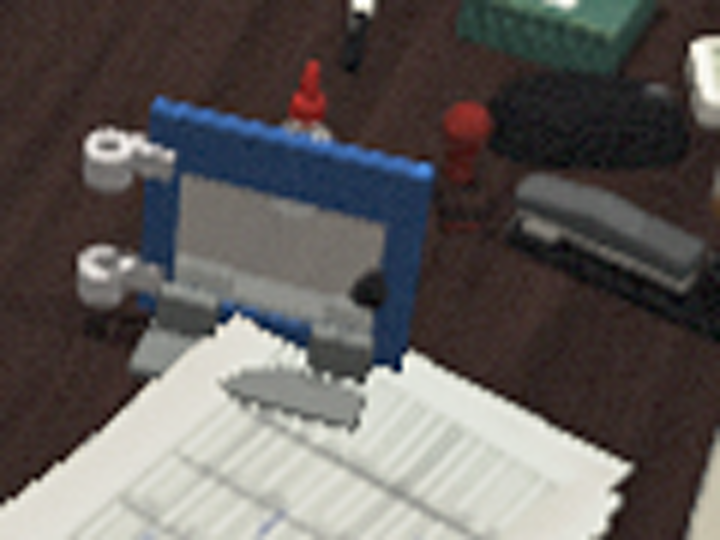

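```bash
cat > m0.py <<'E'
from h import *
for n in ('top','scene'):
    z=np.load('pics/%s0.npz'%n); C=(z['K'],float(z['k1']),z['Rm'],z['t']); P=cloud(C,z['d']); im=z['im']
    hsv=cv2.cvtColor(im,cv2.COLOR_RGB2HSV)
    ok=(z['d']>0)
    x,y,zz=P[...,0],P[...,1],P[...,2]
    # table z
    m=ok&(abs(zz)<.02)&(x>.3)&(x<.8)&(abs(y)<.5); print(n,'table z',np.median(zz[m]).round(4))
    # housing top
    m=ok&(zz>.148)&(zz<.165)&(x>.3)&(x<.9)&(y>-.1)&(y<.45)
    k,l,s,c=cv2.connectedComponentsWithStats(m.astype(np.uint8)); i=1+np.argmax(s[1:,4]); m=l==i
    print(n,'housing top',s[i],np.median(zz[m]))
    r=cv2.minAreaRect(P[m][:,:2].astype(np.float32)*1000); print(r,cv2.boxPoints(r).round(1).tolist())
    # image contour corner approach
    # door blue
    m=ok&(hsv[...,0]>100)&(hsv[...,0]<120)&(hsv[...,1]>120)&(x>.25)&(x<.75)&(y<0)&(y>-.4)&(zz>.04)
    k,l,s,c=cv2.connectedComponentsWithStats(m.astype(np.uint8)); i=1+np.argmax(s[1:,4]); m=l==i
    Q=P[m]; print(n,'door',s[i],Q.min(0).round(4),Q.max(0).round(4))
    t=Q[Q[:,2]>np.percentile(Q[:,2],99)-.012]; r=cv2.minAreaRect(t[:,:2].astype(np.float32)*1000); print(r,np.percentile(Q[:,2],99)); 
    vx=cv2.fitLine(t[:,:2].astype(np.float32),cv2.DIST_L2,0,.01,.01).ravel(); print('line',vx,np.degrees(np.arctan2(vx[1],vx[0])))
    # objects
    m=ok&(zz>.02)&(zz<.25)&(x>.2)&(x<1.)&(y>-.35)&(y<.6)
    k,l,s,c=cv2.connectedComponentsWithStats(m.astype(np.uint8))
    for i in range(1,k):
        if s[i,4]>40:
            q=P[l==i]; print(s[i].tolist(),q.min(0).round(3),q.max(0).round(3),np.median(im[l==i],0))
E
python3 m0.py
```

```text
top table z 0.0016
top housing top [ 230  143   90   67 4444] 0.1555044362921486
((663.5177612304688, 165.74249267578125), (190.9673614501953, 128.98764038085938), 81.41413879394531) [[585.5, 81.0], [713.0, 61.70000076293945], [741.5, 250.5], [614.0, 269.79998779296875]]
top door [429 231  21  59 416] [ 0.4125 -0.2418  0.0444] [ 0.5456 -0.1982  0.1461]
((479.61883544921875, -220.46066284179688), (137.83990478515625, 10.84819507598877), 16.090110778808594) 0.14427644125365582
line [ 0.96032387  0.27888718  0.4789641  -0.21982908] 16.193798
[266, 75, 28, 42, 822] [0.846 0.139 0.02 ] [0.901 0.198 0.174] [121. 118. 134.]
[304, 82, 24, 36, 631] [0.846 0.049 0.021] [0.9   0.107 0.144] [125.  89.  89.]
[398, 87, 116, 60, 3473] [ 0.75 -0.35  0.02] [ 0.85  -0.114  0.25 ] [14. 14. 16.]
[230, 143, 91, 78, 5270] [0.571 0.062 0.02 ] [0.739 0.273 0.171] [252. 253. 251.]
[198, 148, 28, 27, 352] [0.687 0.307 0.02 ] [0.747 0.369 0.076] [141. 131. 129.]
[176, 209, 27, 20, 407] [0.546 0.363 0.021] [0.595 0.405 0.122] [ 98. 148. 114.]
[411, 221, 39, 69, 1197] [ 0.412 -0.242  0.02 ] [ 0.571 -0.171  0.146
[... 911 characters left out ...]
0.4772268  -0.21512523] 16.166828
[276, 101, 52, 80, 2150] [ 0.749 -0.35   0.02 ] [ 0.851 -0.109  0.25 ] [23. 24. 24.]
[353, 180, 59, 52, 1854] [ 0.41  -0.338  0.02 ] [ 0.573 -0.164  0.145] [ 95.5  99.  103. ]
[184, 186, 108, 121, 6778] [0.568 0.052 0.02 ] [0.899 0.277 0.174] [140. 138. 130.]
[321, 261, 14, 13, 55] [0.49  0.003 0.02 ] [0.506 0.057 0.03 ] [217. 214. 202.]
[175, 274, 27, 30, 587] [0.687 0.309 0.02 ] [0.749 0.37  0.074] [121. 114. 107.]
[200, 308, 24, 38, 636] [0.542 0.367 0.02 ] [0.584 0.416 0.124] [107. 112. 100.]
[304, 338, 79, 40, 637] [0.201 0.202 0.02 ] [0.394 0.255 0.042] [226. 216. 185.]
[262, 351, 23, 34, 590] [0.356 0.345 0.02 ] [0.405 0.396 0.082] [158.5 156.5 153. ]
```

```bash
python3 - <<'E'
from h import *
z=np.load('pics/scene0.npz'); C=(z['K'],float(z['k1']),z['Rm'],z['t']); P=cloud(C,z['d'])
for u,v in [(565,20),(550,60),(530,120),(510,180),(490,230),(475,280),(590,60),(560,130),(590,20),(340,100),(310,80)]: print(u,v,z['d'][v,u],P[v,u].round(3))
z=np.load('pics/top0.npz'); C=(z['K'],float(z['k1']),z['Rm'],z['t']); P=cloud(C,z['d'])
for u,v in [(320,430),(400,450),(460,470),(420,80),(600,50),(625,130),(620,240)]: print(u,v,z['d'][v,u],P[v,u].round(3))
E
```

```text
565 20 0.74820286 [ 0.128 -0.085  0.726]
550 60 0.7720425 [ 0.125 -0.063  0.673]
530 120 0.8020807 [ 0.115 -0.021  0.59 ]
510 180 0.84256977 [0.105 0.018 0.496]
490 230 0.8772979 [0.101 0.06  0.411]
475 280 0.915092 [0.089 0.099 0.318]
590 60 1.1844171 [ 0.163 -0.559  0.491]
560 130 1.2801832 [ 0.161 -0.517  0.319]
590 20 0.9473928 [ 0.148 -0.338  0.65 ]
340 100 1.6944454 [ 0.869 -0.492  0.186]
310 80 1.5111387 [ 0.865 -0.331  0.321]
320 430 0.87058353 [0.154 0.044 0.336]
400 450 0.69813037 [ 0.186 -0.077  0.509]
460 470 0.59651643 [ 0.2   -0.139  0.611]
420 80 0.9037559 [ 0.818 -0.131  0.346]
600 50 0.9417431 [ 0.908 -0.505  0.308]
625 130 1.3199319 [ 0.865 -0.797 -0.078]
620 240 1.1509691 [ 0.54  -0.683  0.07 ]
```

apply_moves(
  plan=[
    [0,[20,30,45],[0,0,0]],
    [0,[30,50,0],[0,0,0]],
    [0,[38,48,0],[0,0,0]],
    [0,[38,48,0],[0,0,0]],
    [0,[38,48,0],[0,0,0]],
    [0,[38,48,0],[0,0,0]],
    [0,[38,48,0],[0,0,0]],
    [0,[38,48,0],[0,0,0]],
    [0,[25,15,0],[0,0,0]],
    [0,[0,0,0],[0,0,0]],
  ],
)

```text
time: 1.4
tool_pos: [0.481, -0.2056, 0.2666]
orientation: [-0.001, 0.99, 0.139, 0.0]
wrist_force: [0.4, 0.4, -0.3]
width: 0.0878
```

```bash
cat > snap.py <<'E'
import sys
from h import *
n,name=sys.argv[1:3]
s=env.sense(); C=cal(n); im,d=env.capture(n); save(im,name+'.png'); np.savez('pics/%s.npz'%name,im=im,d=d,K=C[0],k1=C[1],Rm=C[2],t=C[3])
M=R.from_quat(np.roll(s['orientation'],-1)).as_matrix()
print(s['time'],s['tool_pos'].round(4),'xaxis yaw',np.degrees(np.arctan2(M[1,0],M[0,0])).round(2),'z',M[:,2].round(4),s['wrist_force'].round(2),s['wrist_torque'].round(3),s['width'],s['joint_positions'].round(3))
E
python3 snap.py wrist w1
```

```text
1.4 [ 0.481  -0.2056  0.2666] xaxis yaw 15.95 z [ 7.0e-04  2.1e-03 -1.0e+00] [ 0.36  0.39 -0.29] [ 0.001  0.017 -0.033] 0.08776795428110346 [-0.428  0.221  1.812  0.002  1.109  0.863]
```

View pics/w1.png

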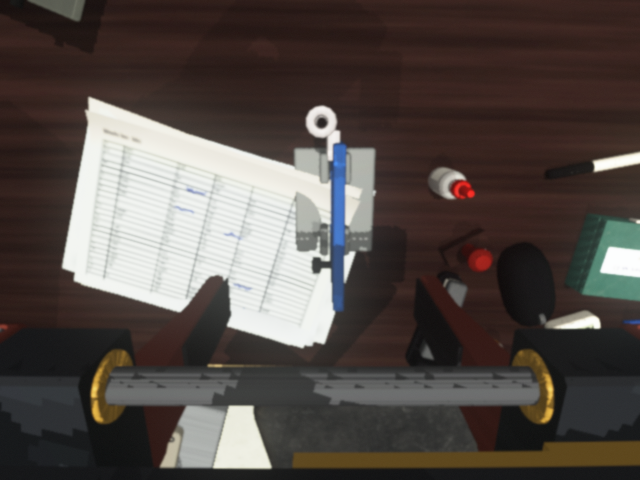

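```bash
cat > door.py <<'E'
from h import *
import sys
f=sys.argv[1]; ztop=float(sys.argv[2])
z=np.load('pics/%s.npz'%f); C=(z['K'],float(z['k1']),z['Rm'],z['t']); im=z['im']; P=cloud(C,z['d'])
hsv=cv2.cvtColor(im,cv2.COLOR_RGB2HSV)
m=(hsv[...,0]>100)&(hsv[...,0]<120)&(hsv[...,1]>120)&(P[...,2]>ztop-.012)
k,l,s,c=cv2.connectedComponentsWithStats(m.astype(np.uint8)); i=1+np.argmax(s[1:,4]); m=l==i
print(s[i],'depth z med',np.median(P[m][:,2]),np.percentile(P[m][:,2],[5,95]))
v,u=np.nonzero(m); Q=onz(C,np.c_[u,v],ztop)
r=cv2.minAreaRect(Q[:,:2].astype(np.float32)*1000); print(r)
# per-row centre
rows=np.unique(v)[4:-4]; cen=np.array([[u[v==a].mean(),a] for a in rows]); L=onz(C,cen,ztop)[:,:2]
vx=cv2.fitLine(L.astype(np.float32),cv2.DIST_L2,0,.01,.01).ravel()
d=vx[:2]*np.sign(vx[0]); print('dir yaw',np.degrees(np.arctan2(d[1],d[0])))
p=(Q[:,:2]-vx[2:])@d; e=np.percentile(p,[.5,99.5]); print('ends',e,e[1]-e[0],(vx[2:]+d*e[0]).round(4),(vx[2:]+d*e[1]).round(4))
print('grip', (vx[2:]+d*(e.mean()+.031)).round(4))
E
python3 door.py w1 .140
```

```text
[ 332  143   14  168 1753] depth z med 0.1393070488277875 [0.13805491 0.14050914]
((480.35565185546875, -219.0001220703125), (138.3183135986328, 9.791353225708008), 16.27457618713379)
dir yaw 16.316526
ends [-0.07135102  0.0652787 ] 0.13662972178242605 [ 0.4149 -0.2382] [ 0.546  -0.1998]
grip [ 0.5102 -0.2103]
```

apply_moves(
  plan=[
    [0,[29,-5,0],[0,0,0.4]],
    [0,[0,0,-55],[0,0,0]],
    [0,[0,0,-55],[0,0,0]],
    [0,[0,0,-30],[0,0,0]],
    [0,[0,0,0],[0,0,0]],
  ],
)

```text
time: 2.08
tool_pos: [0.5046, -0.2165, 0.1237]
orientation: [-0.0, 0.99, 0.139, -0.0]
wrist_force: [0.5, 0.1, 0.1]
width: 0.0877
```

```bash
python3 snap.py wrist w2; python3 door.py w2 .140
```

```text
2.075 [ 0.5046 -0.2165  0.1237] xaxis yaw 15.95 z [-4.e-04  8.e-04 -1.e+00] [0.51 0.1  0.07] [ 0.031 -0.017  0.045] 0.08766735115930795 [-4.270e-01  4.510e-01  1.865e+00  1.000e-03  8.260e-01  8.640e-01]
[ 302  210   22  157 2920] depth z med 0.13934294469649564 [0.13828627 0.14033204]
((512.381591796875, -210.19281005859375), (72.02288818359375, 8.565385818481445), 15.569458961486816)
dir yaw 15.940445
ends [-0.03713306  0.03394395] 0.07107701524528293 [ 0.4783 -0.2202] [ 0.5467 -0.2007]
grip [ 0.5423 -0.2019]
```

apply_moves(
  plan=[
    [0,[6,6,-14],[0,0,0.4]],
    [0,[2,1,-5],[0,0,0.2]],
    [0,[0,0,0],[0,0,0]],
  ],
)

```text
time: 2.5
tool_pos: [0.5158, -0.2111, 0.1083]
orientation: [0.002, 0.99, 0.144, 0.003]
wrist_force: [0.2, -0.3, 0.3]
width: 0.0878
```

```bash
python3 snap.py wrist w3
```

```text
2.5 [ 0.5158 -0.2111  0.1083] xaxis yaw 16.53 z [ 0.0071 -0.0025 -1.    ] [ 0.18 -0.25  0.33] [ 0.005  0.024 -0.002] 0.08782847421634463 [-4.10e-01  4.82e-01  1.86e+00  1.00e-03  7.93e-01  8.72e-01]
```

View pics/w3.png

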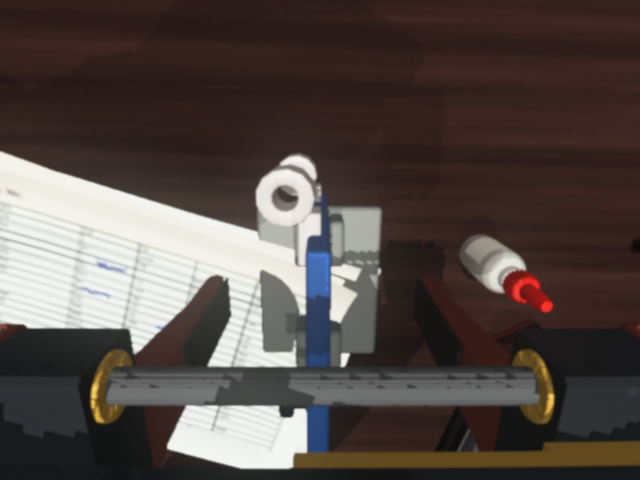

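apply_moves(
  plan=[
    [0,[-3,1.5,-1],[0.1,0.4,-0.2]],
    [0,[0,0,0],[0,0,0]],
  ],
)

```text
time: 2.8
tool_pos: [0.513, -0.2095, 0.1082]
orientation: [0.001, 0.99, 0.142, 0.0]
wrist_force: [-0.4, 0.1, 0.4]
width: 0.0881
```

```bash
python3 snap.py wrist w4; python3 door.py w4 .140
```

```text
2.8 [ 0.513  -0.2095  0.1082] xaxis yaw 16.34 z [ 9.0e-04 -1.2e-03 -1.0e+00] [-0.41  0.08  0.41] [ 0.03  -0.073 -0.034] 0.08812855028013591 [-4.090e-01  4.810e-01  1.862e+00 -1.000e-03  7.970e-01  8.780e-01]
[ 312  246   24  121 2649] depth z med 0.13933749570007675 [0.13825553 0.14036102]
((522.5158081054688, -207.26548767089844), (50.914527893066406, 8.850301742553711), 16.26193618774414)
dir yaw 16.199736
ends [-0.02638313  0.02452396] 0.05090708287426608 [ 0.4981 -0.2145] [ 0.547  -0.2003]
grip [ 0.5523 -0.1988]
```

apply_moves(
  newtons=30,
  plan=[
    [255,[0,0,0],[0,0,0]],
    [255,[0,0,0],[0,0,0]],
    [255,[0,0,0],[0,0,0]],
    [255,[0,0,0],[0,0,0]],
    [255,[0,0,0],[0,0,0]],
    [255,[0,0,0],[0,0,0]],
  ],
)

```text
time: 3.6
tool_pos: [0.5132, -0.2098, 0.1084]
orientation: [0.001, 0.99, 0.142, 0.001]
wrist_force: [1.0, 0.2, 0.4]
width: 0.0312
```

```bash
python3 snap.py wrist w5
```

```text
3.6 [ 0.5132 -0.2098  0.1084] xaxis yaw 16.33 z [ 0.0016 -0.0015 -1.    ] [0.97 0.19 0.43] [-0.019 -0.012  0.001] 0.031211845608374804 [-4.090e-01  4.800e-01  1.862e+00 -1.000e-03  7.970e-01  8.770e-01]
```

View pics/w5.png

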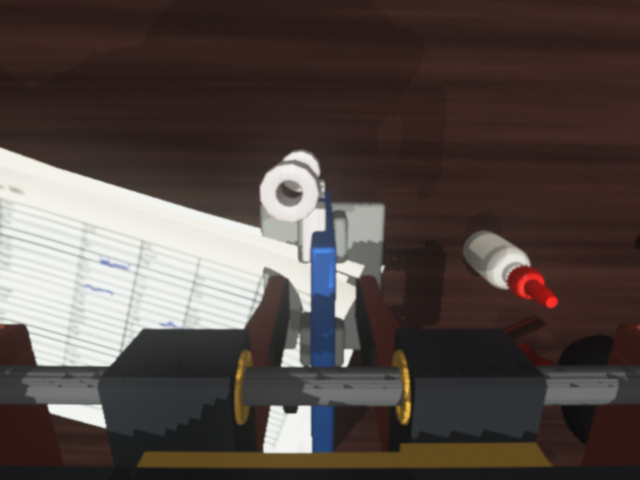

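Still closing; keep going.

apply_moves(
  plan=[
    [255,[0,0,0],[0,0,0]],
    [255,[0,0,0],[0,0,0]],
    [255,[0,0,0],[0,0,0]],
    [255,[0,0,0],[0,0,0]],
    [255,[0,0,0],[0,0,0]],
  ],
)

```text
time: 4.28
tool_pos: [0.5132, -0.2097, 0.1084]
orientation: [0.001, 0.99, 0.142, 0.001]
wrist_force: [0.4, 0.1, 0.4]
width: 0.0101
```

```bash
python3 snap.py wrist w6
```

```text
4.275 [ 0.5132 -0.2097  0.1084] xaxis yaw 16.34 z [ 0.0015 -0.0014 -1.    ] [0.4  0.08 0.35] [-0.006  0.052  0.073] 0.010052717948030395 [-4.090e-01  4.800e-01  1.862e+00 -1.000e-03  7.970e-01  8.770e-01]
```

apply_moves(
  plan=[
    [255,[0,0,6],[0,0,0]],
    [255,[0,0,12],[0,0,0]],
    [255,[0,0,15],[0,0,0]],
    [255,[0,0,20],[0,0,0]],
    [255,[0,0,20],[0,0,0]],
    [255,[0,0,15],[0,0,0]],
    [255,[0,0,0],[0,0,0]],
  ],
)

```text
time: 5.2
tool_pos: [0.5129, -0.2096, 0.2032]
orientation: [0.001, 0.99, 0.142, 0.001]
wrist_force: [0.3, -0.1, -2.3]
width: 0.0097
```

```bash
python3 snap.py wrist w7
```

```text
5.2 [ 0.5129 -0.2096  0.2032] xaxis yaw 16.32 z [ 0.0028 -0.0019 -1.    ] [ 0.26 -0.05 -2.28] [-0.022 -0.063 -0.004] 0.009749745985913053 [-4.090e-01  3.430e-01  1.806e+00 -1.000e-03  9.890e-01  8.770e-01]
```

View pics/w7.png

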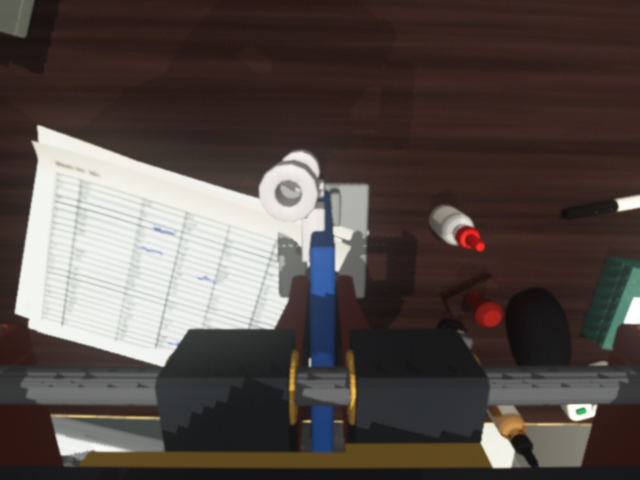

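apply_moves(
  plan=[
    [255,[-35,20,0],[0,0,-2]],
    [255,[-40,40,0],[0,0,-3]],
    [255,[-8,55,0],[0,0,-3]],
    [255,[0,55,0],[0,0,-3]],
    [255,[0,55,0],[0,0,-3]],
    [255,[0,55,0],[0,0,-3]],
    [255,[0,55,0],[0,0,-3]],
    [255,[0,55,0],[0,0,-3]],
    [255,[0,40,0],[0,0,-2]],
    [255,[0,0,0],[0,0,0]],
  ],
)

```text
time: 6.5
tool_pos: [0.4212, 0.2324, 0.1964]
orientation: [0.001, 0.996, -0.084, -0.003]
wrist_force: [-0.6, 0.4, -3.6]
width: 0.0097
```

```bash
python3 snap.py wrist w8
```

```text
6.5 [0.4212 0.2324 0.1964] xaxis yaw -9.66 z [-0.0065 -0.0024 -1.    ] [-0.63  0.43 -3.55] [-0.027 -0.065  0.011] 0.009744635601517743 [4.790e-01 2.520e-01 1.959e+00 1.000e-03 9.380e-01 2.218e+00]
```

View pics/w8.png

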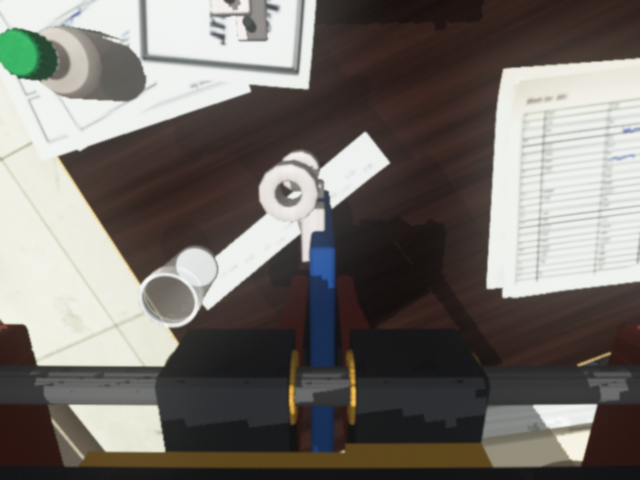

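apply_moves(
  plan=[
    [255,[20,10,22],[0.1,-0.4,0.8]],
    [255,[25,10,22],[0,0,0]],
    [255,[0,0,0],[0,0,0]],
  ],
)

```text
time: 6.92
tool_pos: [0.4648, 0.2469, 0.2388]
orientation: [0.003, 0.997, -0.078, -0.003]
wrist_force: [0.1, -0.1, -2.9]
width: 0.0098
```

```bash
python3 snap.py wrist w9
```

```text
6.925 [0.4648 0.2469 0.2388] xaxis yaw -8.91 z [-0.0059 -0.0056 -1.    ] [ 0.13 -0.06 -2.88] [-0.027 -0.022 -0.006] 0.009846997183447313 [ 0.467  0.262  1.828 -0.003  1.06   2.195]
```

View pics/w9.png

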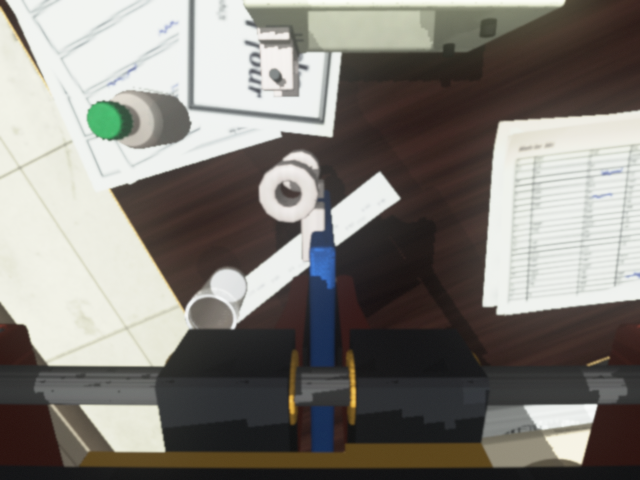

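```bash
python3 - <<'E'
import cv2
t=cv2.imread('pics/w9.png')
cv2.imwrite('pics/b1.png',cv2.resize(t[0:120,220:380],None,fx=5,fy=5,interpolation=cv2.INTER_CUBIC))
cv2.imwrite('pics/b2.png',cv2.resize(t[140:260,240:400],None,fx=5,fy=5,interpolation=cv2.INTER_CUBIC))
E
```

```text
(no output)
```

View pics/b1.png

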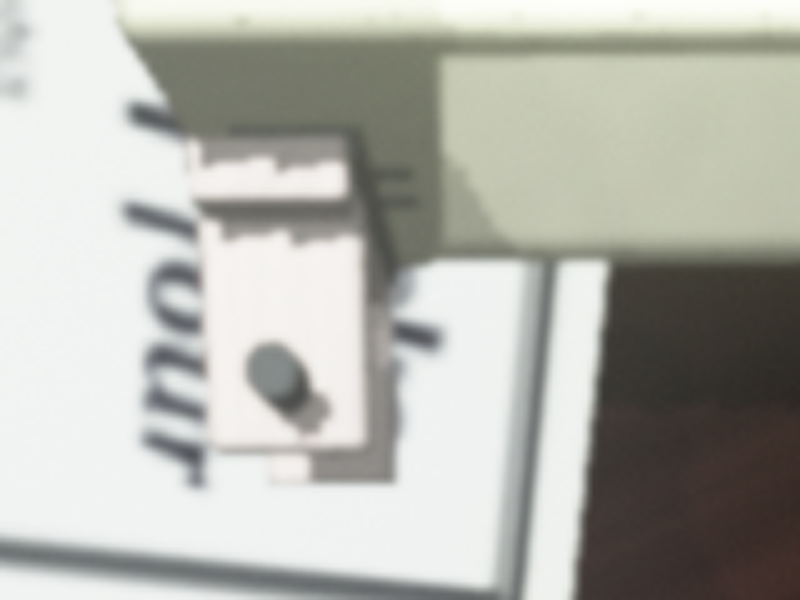

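View pics/b2.png

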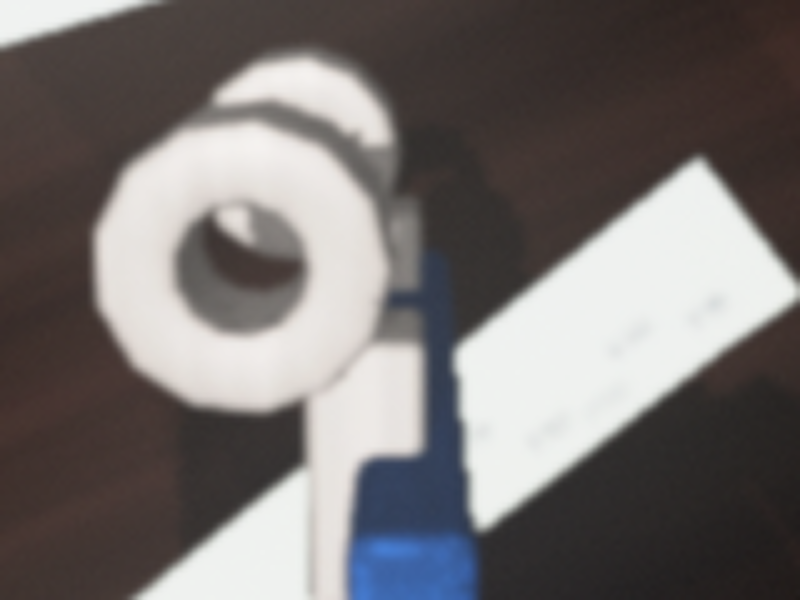

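```bash
cat > kn.py <<'E'
from h import *
import sys
# usage: f, origin z, knuckle px, pin px
def kp(f,zo,kn,pin,zp=.121):
    z=np.load('pics/%s.npz'%f); C=(z['K'],float(z['k1']),z['Rm'],z['t']); P=cloud(C,z['d'])
    ps=np.round(pin).astype(int); kk=np.round(kn).astype(int)
    print('depth z pin',P[ps[1]-1:ps[1]+2,ps[0]-1:ps[0]+2,2].round(4).tolist())
    a=P[kk[1]-50:kk[1]+50,kk[0]-50:kk[0]+50].reshape(-1,3); print('knuckle ring z pct',np.percentile(a[a[:,2]<zo+.105][:,2],[60,80,90,95,99]).round(4))
    K=onz(C,[kn],zo+.095)[0]; Q=onz(C,[pin],zp)[0]
    return K,Q,C,P
if __name__=='__main__':
    a=[float(x) for x in sys.argv[2:]]
    K,Q,C,P=kp(sys.argv[1],a[0],a[1:3],a[3:5]); print('knuckle',K.round(4),'pin',Q.round(4),'pin-kn mm',((Q-K)*1000).round(1)[:2])
E
python3 kn.py w9 .1544 288.1 192.8 274.1 73.6
python3 - <<'E'
from h import *
z=np.load('pics/w9.npz'); C=(z['K'],float(z['k1']),z['Rm'],z['t']); im=z['im']
# lower ring outer top right edge etc: project expected lower knuckle
K=onz(C,[(288.1,192.8)],.2494)[0]
for zz in (.2494,.1744,.2294,.1544): 
    th=np.linspace(0,2*np.pi,8,endpoint=False); p=np.c_[K[0]+.0125*np.cos(th),K[1]+.0125*np.sin(th),np.full(8,zz)]
    q=proj(C,p); print(zz,'centre',proj(C,[[K[0],K[1],zz]]).round(1).tolist(),'bbox',q.min(0).round(1),q.max(0).round(1))
E
```

```text
depth z pin [[0.1208, 0.1199, 0.1203], [0.1212, 0.1203, 0.1217], [0.1212, 0.1206, 0.121]]
knuckle ring z pct [0.1731 0.2476 0.2485 0.249  0.2533]
knuckle [0.5176 0.2522 0.2494] pin [0.5797 0.2611 0.121 ] pin-kn mm [62.1  8.9]
0.2494 centre [[288.1, 192.8]] bbox [257.9 162. ] [318.5 222.3]
0.1744 centre [[298.2, 170.5]] bbox [277.6 149.4] [318.8 191. ]
0.2294 centre [[291.6, 185.0]] bbox [264.8 157.5] [318.6 211.4]
0.1544 centre [[299.9, 166.8]] bbox [280.9 147.3] [318.9 185.7]
```

apply_moves(
  plan=[
    [255,[0,9,-30],[0.2,-0.4,0]],
    [255,[5,0,-35],[0,0,0]],
    [255,[15,0,-20],[0,0,0]],
    [255,[0,0,0],[0,0,0]],
  ],
)

```text
time: 7.48
tool_pos: [0.4762, 0.2486, 0.1461]
orientation: [0.005, 0.997, -0.079, -0.005]
wrist_force: [-0.6, -0.5, -3.1]
width: 0.0099
```

```bash
python3 snap.py wrist w10; python3 - <<'E'
import cv2
t=cv2.imread('pics/w10.png')
cv2.imwrite('pics/b3.png',cv2.resize(t[0:220,200:420],None,fx=2.7,fy=2.7,interpolation=cv2.INTER_CUBIC))
E
```

```text
7.475 [0.4762 0.2486 0.1461] xaxis yaw -9.09 z [-0.0117 -0.0088 -0.9999] [-0.64 -0.49 -3.15] [-0.014 -0.037  0.035] 0.009923795208084105 [ 0.46   0.407  1.87  -0.004  0.879  2.192]
```

View pics/b3.png

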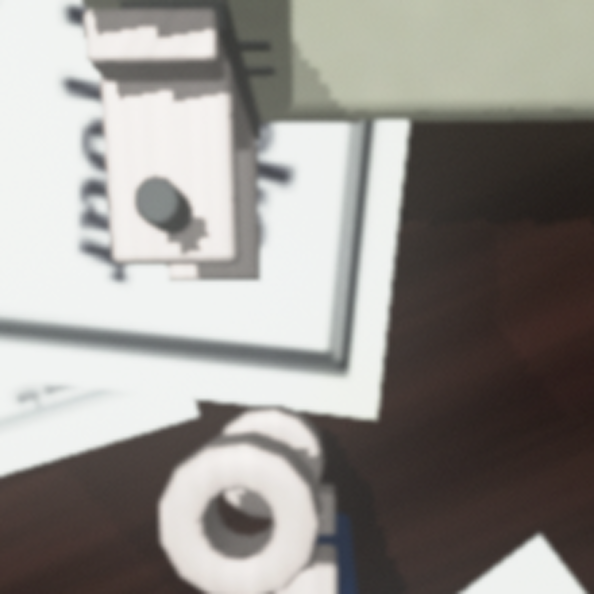

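apply_moves(
  plan=[
    [255,[0,3,0],[0.4,-0.75,0]],
    [255,[0,0,0],[0,0,0]],
  ],
)

```text
time: 7.78
tool_pos: [0.4749, 0.2512, 0.1478]
orientation: [0.0, 0.997, -0.079, 0.001]
wrist_force: [-0.3, 0.1, -3.1]
width: 0.0099
```

```bash
python3 snap.py wrist w11; python3 - <<'E'
import cv2
t=cv2.imread('pics/w11.png')
cv2.imwrite('pics/b4.png',cv2.resize(t[40:240,220:420],None,fx=3,fy=3,interpolation=cv2.INTER_CUBIC))
E
```

```text
7.775 [0.4749 0.2512 0.1478] xaxis yaw -9.11 z [ 0.0026 -0.0011 -1.    ] [-0.31  0.07 -3.12] [ 0.    -0.048  0.024] 0.009924133692645415 [ 0.466  0.398  1.88  -0.003  0.862  2.197]
```

View pics/b4.png

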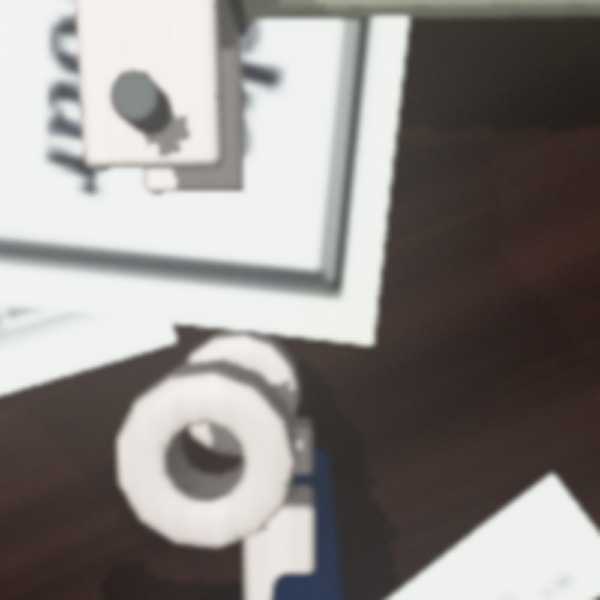

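```bash
python3 kn.py w11 .0634 288.0 193.0 264.3 72.0;python3 kn.py w9 .1544 288.1 192.8 274.1 73.6; python3 kn.py w10 .0617 288.0 192.8 259.3 73.3
```

```text
depth z pin [[0.1218, 0.1196, 0.1195], [0.1211, 0.1196, 0.1205], [0.1205, 0.1201, 0.1198]]
knuckle ring z pct [0.0825 0.1571 0.158  0.1584 0.1625]
knuckle [0.5275 0.2564 0.1584] pin [0.5795 0.2613 0.121 ] pin-kn mm [51.9  4.9]
depth z pin [[0.1208, 0.1199, 0.1203], [0.1212, 0.1203, 0.1217], [0.1212, 0.1206, 0.121]]
knuckle ring z pct [0.1731 0.2476 0.2485 0.249  0.2533]
knuckle [0.5176 0.2522 0.2494] pin [0.5797 0.2611 0.121 ] pin-kn mm [62.1  8.9]
depth z pin [[0.1206, 0.1219, 0.1203], [0.1202, 0.1197, 0.1202], [0.1208, 0.1198, 0.1216]]
knuckle ring z pct [0.08   0.1546 0.1555 0.156  0.1608]
knuckle [0.5292 0.2537 0.1567] pin [0.5797 0.2604 0.121 ] pin-kn mm [50.5  6.7]
```

apply_moves(
  plan=[
    [255,[12,4,0],[0,0,0.2]],
    [255,[12,0,0],[0,0,0]],
    [255,[8,0,0],[0,0,0]],
    [255,[0,0,0],[0,0,0]],
  ],
)

```text
time: 8.32
tool_pos: [0.5108, 0.2563, 0.1494]
orientation: [-0.0, 0.997, -0.077, 0.003]
wrist_force: [-0.3, -0.4, -2.6]
width: 0.0099
```

```bash
python3 snap.py wrist w12; python3 - <<'E'
import cv2
t=cv2.imread('pics/w12.png')
cv2.imwrite('pics/b5.png',cv2.resize(t[80:240,220:380],None,fx=3.75,fy=3.75,interpolation=cv2.INTER_CUBIC))
E
```

```text
8.325 [0.5108 0.2563 0.1494] xaxis yaw -8.86 z [ 6.1e-03  4.0e-04 -1.0e+00] [-0.3  -0.42 -2.61] [ 0.035 -0.045  0.03 ] 0.009895586920641169 [ 0.445  0.439  1.806 -0.003  0.891  2.173]
```

View pics/b5.png

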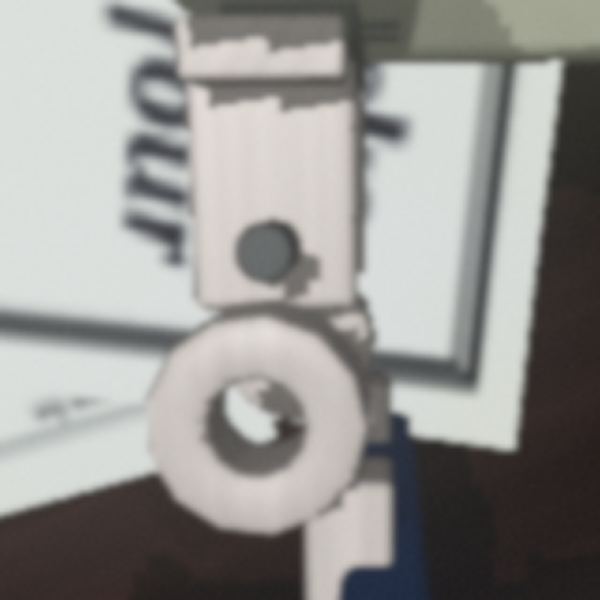

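```bash
python3 kn.py w12 .065 288.1 193.0 290.1 146.0
```

```text
depth z pin [[0.1208, 0.1218, 0.1209], [0.1199, 0.1214, 0.1215], [0.1194, 0.121, 0.1205]]
knuckle ring z pct [0.1027 0.1588 0.1597 0.1602 0.1646]
knuckle [0.5633 0.2616 0.16  ] pin [0.5803 0.2611 0.121 ] pin-kn mm [17.  -0.6]
```

apply_moves(
  plan=[
    [255,[8,-0.3,-1],[-0.1,0.25,0]],
    [255,[6,0,0],[0,0,0]],
    [255,[0,0,0],[0,0,0]],
    [255,[0,0,0],[0,0,0]],
  ],
)

```text
time: 8.88
tool_pos: [0.5247, 0.2556, 0.1478]
orientation: [0.001, 0.997, -0.077, -0.0]
wrist_force: [0.3, -0.5, -3.2]
width: 0.01
```

```bash
python3 snap.py wrist w13; python3 - <<'E'
import cv2
t=cv2.imread('pics/w13.png')
cv2.imwrite('pics/b6.png',cv2.resize(t[140:240,240:340],None,fx=6,fy=6,interpolation=cv2.INTER_CUBIC))
E
```

```text
8.875 [0.5247 0.2556 0.1478] xaxis yaw -8.86 z [-3.0e-04 -2.1e-03 -1.0e+00] [ 0.28 -0.49 -3.23] [-0.002 -0.075 -0.028] 0.010000263505389635 [ 4.340e-01  4.590e-01  1.775e+00 -2.000e-03  9.080e-01  2.161e+00]
```

View pics/b6.png

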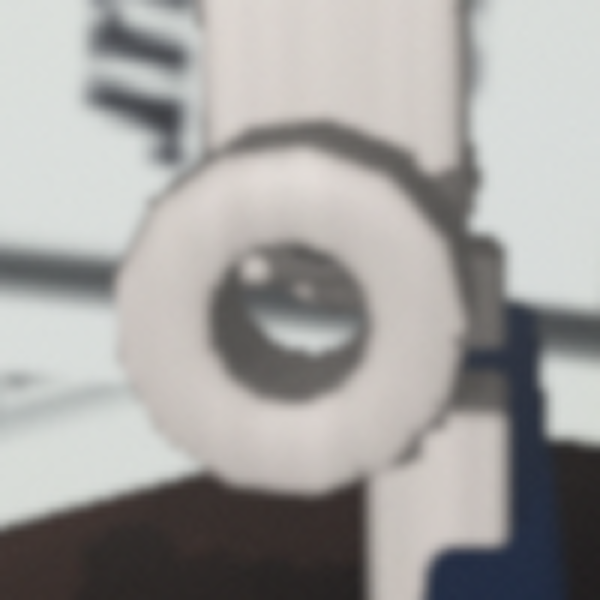

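```bash
python3 kn.py w13 .0634 288.1 193.0 290.1 186.0; python3 - <<'E'
from h import *
z=np.load('pics/w13.npz'); C=(z['K'],float(z['k1']),z['Rm'],z['t'])
K=onz(C,[(288.1,193.0)],.1584)[0]
# project pin top outline, and knuckle bottom bore outline
th=np.linspace(0,2*np.pi,12,endpoint=False)
for nm,c,r,zz in (('pintop',[.5803,.2611],.0035,.121),('borebot',K[:2],.00525,.1384),('boretop',K[:2],.00525,.1584),('low bore top',K[:2],.00525,.0834)):
    p=proj(C,np.c_[c[0]+r*np.cos(th),c[1]+r*np.sin(th),np.full(12,zz)]); print(nm,((p.mean(0)-[240,140]+.5)*6-.5).round(0),((p.min(0)-[240,140]+.5)*6).round(0),((p.max(0)-[240,140]+.5)*6).round(0))
E
```

```text
depth z pin [[0.101, 0.1023, 0.1019], [0.1021, 0.1022, 0.1013], [0.1013, 0.1012, 0.1007]]
knuckle ring z pct [0.1026 0.1569 0.1577 0.1582 0.1624]
knuckle [0.5773 0.2609 0.1584] pin [0.5747 0.2636 0.121 ] pin-kn mm [-2.6  2.7]
pintop [321. 208.] [280. 167.] [363. 250.]
borebot [313. 275.] [246. 207.] [382. 343.]
boretop [291. 320.] [215. 244.] [368. 396.]
low bore top [355. 190.] [304. 138.] [407. 243.]
```

apply_moves(
  plan=[
    [255,[2.8,0.1,0],[0,0,0]],
    [255,[0,0,0],[0,0,0]],
  ],
)

```text
time: 9.18
tool_pos: [0.5275, 0.2558, 0.1479]
orientation: [0.001, 0.997, -0.077, -0.0]
wrist_force: [-0.6, 0.1, -3.5]
width: 0.0097
```

```bash
python3 snap.py wrist w14; python3 snap.py scene s1 >/dev/null; python3 - <<'E'
import cv2
t=cv2.imread('pics/w14.png')
cv2.imwrite('pics/b7.png',cv2.resize(t[140:240,240:340],None,fx=6,fy=6,interpolation=cv2.INTER_CUBIC))
t=cv2.imread('pics/s1.png')
cv2.imwrite('pics/b8.png',cv2.resize(t[200:330,160:320],None,fx=4.5,fy=4.5,interpolation=cv2.INTER_CUBIC))
E
python3 kn.py w14 .0634 288.1 193.0 290.1 186.0
```

```text
9.175 [0.5275 0.2558 0.1479] xaxis yaw -8.85 z [-2.0e-04 -2.1e-03 -1.0e+00] [-0.57  0.08 -3.53] [ 0.04  -0.041  0.024] 0.009687955462772973 [ 4.320e-01  4.620e-01  1.769e+00 -2.000e-03  9.110e-01  2.159e+00]
depth z pin [[0.1214, 0.1204, 0.1195], [0.121, 0.1211, 0.1202], [0.102, 0.1208, 0.1204]]
knuckle ring z pct [0.1028 0.157  0.1579 0.1583 0.1626]
knuckle [0.5801 0.2611 0.1584] pin [0.5775 0.2638 0.121 ] pin-kn mm [-2.6  2.7]
```

View pics/b7.png

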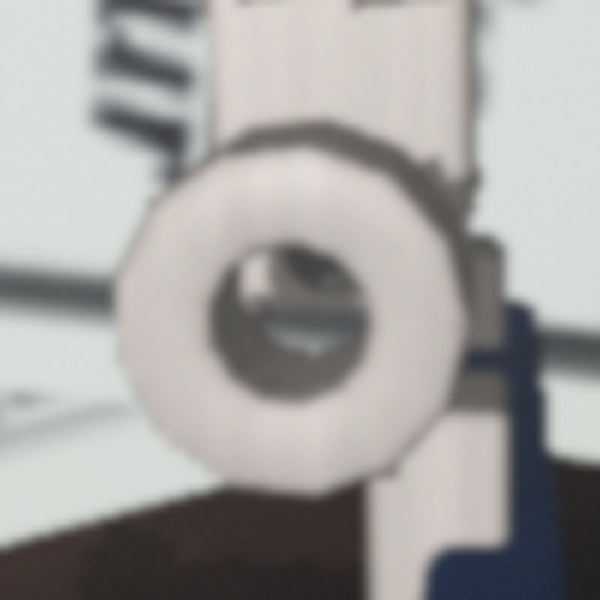

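View pics/b8.png

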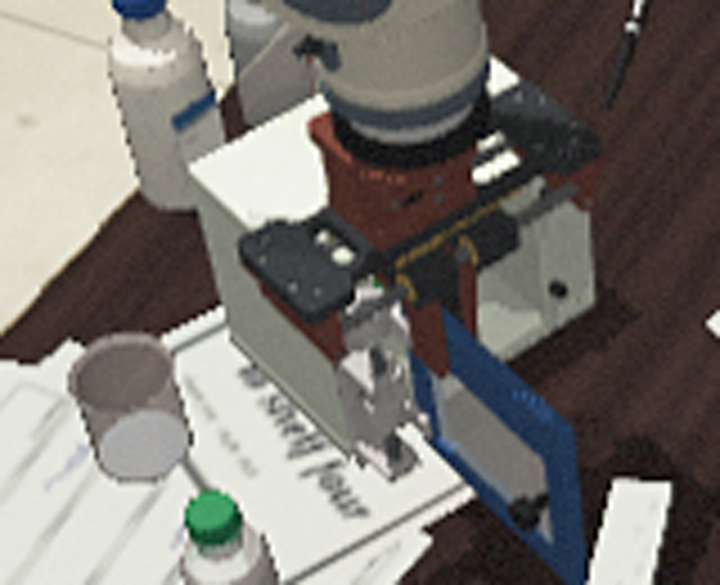

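apply_moves(
  plan=[
    [255,[0,0,-4],[0,0,0]],
    [255,[0,0,-4],[0,0,0]],
    [255,[0,0,-4],[0,0,0]],
    [255,[0,0,0],[0,0,0]],
  ],
)

```text
time: 9.78
tool_pos: [0.5269, 0.2556, 0.1347]
orientation: [0.001, 0.997, -0.077, -0.0]
wrist_force: [-0.6, 0.8, -3.2]
width: 0.0096
```

```bash
python3 snap.py wrist w15;  python3 - <<'E'
import cv2
t=cv2.imread('pics/w15.png')
cv2.imwrite('pics/b9.png',cv2.resize(t[140:240,240:340],None,fx=6,fy=6,interpolation=cv2.INTER_CUBIC))
E
python3 kn.py w15 .0510 288.1 193.0 290.1 186.0; python3 - <<'E'
from h import *
z=np.load('pics/w15.npz'); C=(z['K'],float(z['k1']),z['Rm'],z['t'])
th=np.linspace(0,2*np.pi,12,endpoint=False)
for nm,c,r,zz in (('pintop',[.5803,.2611],.0035,.121),('pintop2',[.5796,.2612],.0035,.121)):
    p=proj(C,np.c_[c[0]+r*np.cos(th),c[1]+r*np.sin(th),np.full(12,zz)]); print(nm,((p.mean(0)-[240,140]+.5)*6-.5).round(0),((p.min(0)-[240,140]+.5)*6).round(0),((p.max(0)-[240,140]+.5)*6).round(0))
E
```

```text
9.775 [0.5269 0.2556 0.1347] xaxis yaw -8.85 z [-0.0011 -0.0025 -1.    ] [-0.63  0.84 -3.17] [-0.031 -0.032 -0.001] 0.00961738866660715 [ 4.320e-01  4.810e-01  1.777e+00 -2.000e-03  8.860e-01  2.159e+00]
depth z pin [[0.12, 0.1212, 0.1211], [0.1197, 0.1207, 0.1204], [0.1208, 0.121, 0.1196]]
knuckle ring z pct [0.1029 0.1437 0.1446 0.1451 0.1502]
knuckle [0.5796 0.2609 0.146 ] pin [0.5787 0.2622 0.121 ] pin-kn mm [-0.9  1.4]
pintop [314. 256.] [270. 212.] [358. 301.]
pintop2 [314. 265.] [270. 221.] [359. 310.]
```

View pics/b9.png

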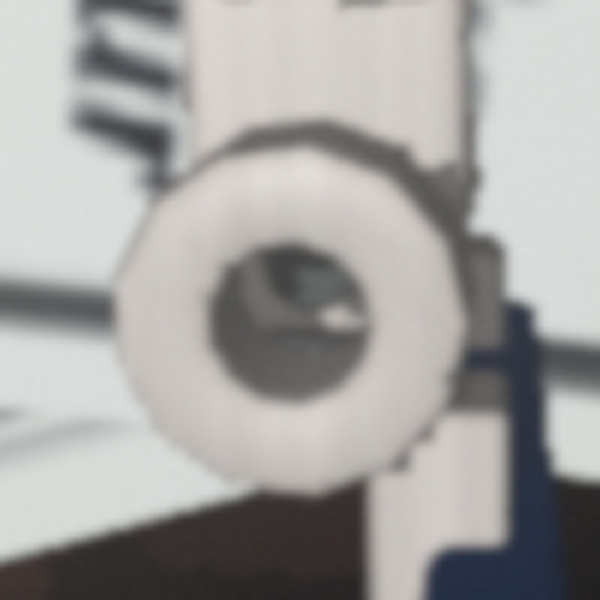

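```bash
python3 - <<'E'
import cv2,numpy as np
t=cv2.imread('pics/w15.png')[175:212,270:307]
t=cv2.resize(t,None,fx=16,fy=16,interpolation=cv2.INTER_CUBIC).astype(float)
t=np.clip((t-60)*1.9,0,255).astype(np.uint8)
cv2.imwrite('pics/b10.png',t)
E
```

```text
(no output)
```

View pics/b10.png

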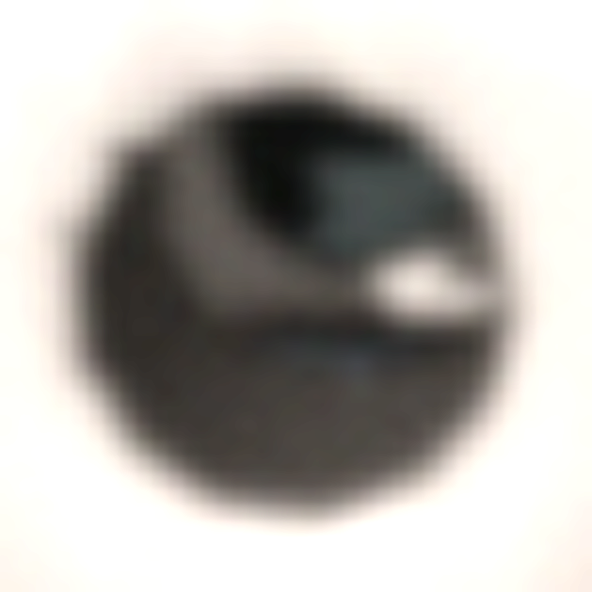

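apply_moves(
  plan=[
    [255,[0.5,0.2,0],[0.05,-0.15,0]],
    [255,[0,0,-2],[0,0,0]],
    [255,[0,0,-2],[0,0,0]],
    [255,[0,0,-1],[0,0,0]],
    [255,[0,0,0],[0,0,0]],
  ],
)

```text
time: 10.45
tool_pos: [0.5278, 0.256, 0.1298]
orientation: [0.0, 0.997, -0.077, 0.001]
wrist_force: [-0.3, 0.4, -3.0]
width: 0.01
```

```bash
python3 snap.py wrist w16; python3 - <<'E'
import cv2,numpy as np
t=cv2.imread('pics/w16.png')[175:212,270:307]
t=cv2.resize(t,None,fx=16,fy=16,interpolation=cv2.INTER_CUBIC).astype(float)
t=np.clip((t-60)*1.9,0,255).astype(np.uint8)
cv2.imwrite('pics/b11.png',t)
E
```

```text
10.45 [0.5278 0.256  0.1298] xaxis yaw -8.84 z [ 0.0025 -0.0012 -1.    ] [-0.28  0.36 -3.04] [ 0.009 -0.053  0.042] 0.009963217730833062 [ 0.432  0.487  1.78  -0.003  0.873  2.159]
```

View pics/b11.png

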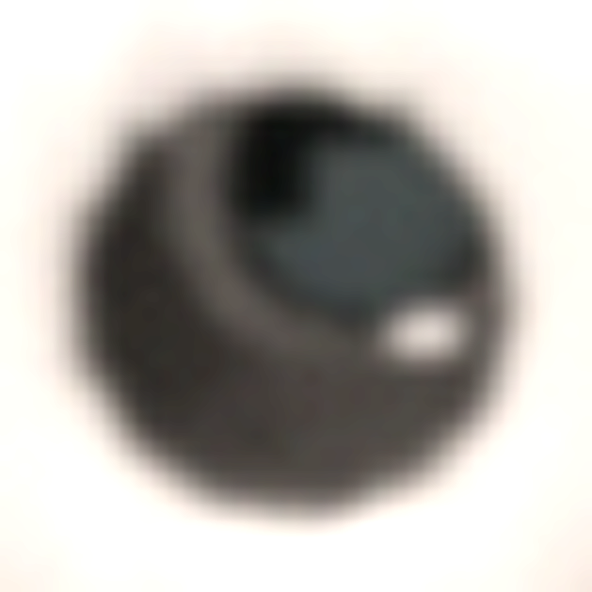

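```bash
python3 kn.py w16 .0454 288.1 193.0 290.1 186.0; python3 - <<'E'
from h import *
z=np.load('pics/w16.npz'); C=(z['K'],float(z['k1']),z['Rm'],z['t'])
K=onz(C,[(288.1,193.0)],.1404)[0]; th=np.linspace(0,2*np.pi,24,endpoint=False)
for nm,c,r,zz in (('pintop',[.5800,.2612],.0035,.121),('borebot',K[:2],.00525,.1204),('boretop',K[:2],.00525,.1404)):
    p=proj(C,np.c_[c[0]+r*np.cos(th),c[1]+r*np.sin(th),np.full(24,zz)]); f=lambda q:((q-[270,175]+.5)*16-.5).round(0)
    print(nm,f(p.mean(0)),f(p.min(0)),f(p.max(0)))
E
```

```text
depth z pin [[0.1217, 0.12, 0.1208], [0.1191, 0.1197, 0.1206], [0.1193, 0.1205, 0.1204]]
knuckle ring z pct [0.1029 0.139  0.1399 0.1404 0.1444]
knuckle [0.5803 0.2613 0.1404] pin [0.5803 0.2621 0.121 ] pin-kn mm [-0.   0.8]
pintop [362. 188.] [239.  67.] [484. 310.]
borebot [357. 175.] [175.  -7.] [540. 356.]
boretop [297. 295.] [91. 90.] [503. 497.]
```

apply_moves(
  plan=[
    [255,[-0.3,0,-1.5],[0,0,0]],
    [255,[0,0,-1.5],[0,0,0]],
    [255,[0,0,-1.5],[0,0,0]],
    [255,[0,0,0],[0,0,0]],
  ],
)

```text
time: 11.0
tool_pos: [0.5275, 0.256, 0.125]
orientation: [0.0, 0.997, -0.077, 0.001]
wrist_force: [0.2, 0.4, -3.6]
width: 0.0097
```

```bash
python3 snap.py wrist w17
```

```text
11.0 [0.5275 0.256  0.125 ] xaxis yaw -8.85 z [ 0.0026 -0.0012 -1.    ] [ 0.23  0.38 -3.58] [ 0.028 -0.055  0.052] 0.009675695004663634 [ 0.433  0.494  1.783 -0.003  0.863  2.16 ]
```

apply_moves(
  plan=[
    [255,[0,0,-1.5],[0,0,0]],
    [255,[0,0,-1.5],[0,0,0]],
    [255,[0,0,-1.5],[0,0,0]],
    [255,[0,0,-1.5],[0,0,0]],
    [255,[0,0,-1.5],[0,0,0]],
    [255,[0,0,0],[0,0,0]],
  ],
)

```text
time: 11.8
tool_pos: [0.5275, 0.256, 0.117]
orientation: [0.0, 0.997, -0.077, 0.001]
wrist_force: [-0.8, -0.2, -2.5]
width: 0.01
```

```bash
python3 snap.py wrist w18; python3 - <<'E'
import cv2,numpy as np
t=cv2.imread('pics/w18.png')
cv2.imwrite('pics/b12.png',cv2.resize(t[140:240,240:340],None,fx=6,fy=6,interpolation=cv2.INTER_CUBIC))
E
```

```text
11.8 [0.5275 0.256  0.117 ] xaxis yaw -8.84 z [ 0.0027 -0.0011 -1.    ] [-0.82 -0.2  -2.48] [ 0.004 -0.131 -0.013] 0.010048720299975653 [ 0.433  0.506  1.787 -0.003  0.848  2.16 ]
```

View pics/b12.png

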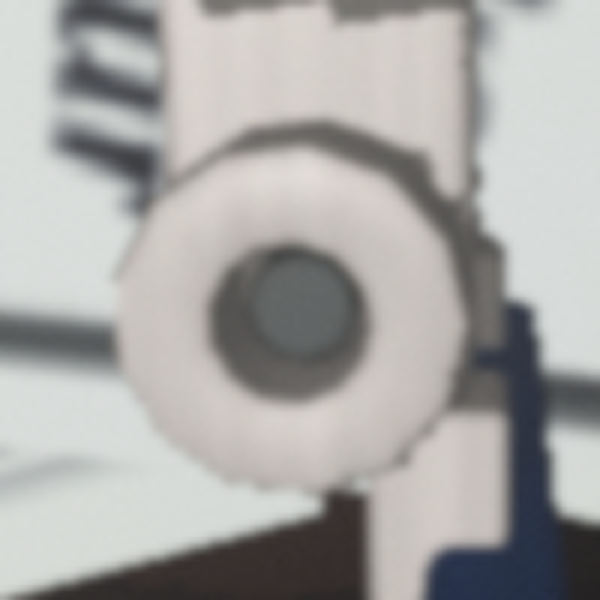

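apply_moves(
  plan=[
    [255,[0,0,-1],[0,0,0]],
    [255,[0,0,-1],[0,0,0]],
    [255,[0,0,-1],[0,0,0]],
    [255,[0,0,0],[0,0,0]],
  ],
)

```text
time: 12.35
tool_pos: [0.5277, 0.2561, 0.114]
orientation: [0.0, 0.997, -0.077, 0.002]
wrist_force: [-0.1, -1.0, -2.6]
width: 0.0098
```

apply_moves(
  plan=[
    [255,[0,0,-0.7],[0,0,0]],
    [255,[0,0,0],[0,0,0]],
  ],
)

```text
time: 12.6
tool_pos: [0.5277, 0.2561, 0.1133]
orientation: [0.0, 0.997, -0.077, 0.002]
wrist_force: [-0.3, 0.7, -2.2]
width: 0.0095
```

apply_moves(
  plan=[
    [255,[0,0,-0.7],[0,0,0]],
    [255,[0,0,0],[0,0,0]],
  ],
)

```text
time: 12.85
tool_pos: [0.5277, 0.2561, 0.1126]
orientation: [0.0, 0.997, -0.077, 0.002]
wrist_force: [-0.6, 0.2, -3.0]
width: 0.0098
```

apply_moves(
  plan=[
    [255,[0,0,-0.5],[0,0,0]],
    [255,[0,0,0],[0,0,0]],
  ],
)

```text
time: 13.1
tool_pos: [0.5278, 0.2561, 0.1123]
orientation: [0.0, 0.997, -0.077, 0.002]
wrist_force: [-0.2, -0.1, -3.3]
width: 0.01
```

apply_moves(
  plan=[
    [255,[0,0,-0.5],[0,0,0]],
    [255,[0,0,0],[0,0,0]],
  ],
)

```text
time: 13.35
tool_pos: [0.5278, 0.2562, 0.1123]
orientation: [0.0, 0.997, -0.077, 0.002]
wrist_force: [0.3, -0.0, -1.9]
width: 0.0097
```

apply_moves(
  plan=[
    [255,[0,0,-0.5],[0,0,0]],
    [255,[0,0,0],[0,0,0]],
  ],
)

```text
time: 13.6
tool_pos: [0.5278, 0.2562, 0.1122]
orientation: [0.0, 0.997, -0.077, 0.002]
wrist_force: [-0.6, -1.5, -1.3]
width: 0.0097
```

```bash
python3 snap.py wrist w19; python3 snap.py scene s2; python3 - <<'E'
from h import *
z=np.load('pics/w19.npz'); C=(z['K'],float(z['k1']),z['Rm'],z['t']); P=cloud(C,z['d'])
Q=P[140:240,240:340].reshape(-1,3); r=np.hypot(Q[:,0]-.580,Q[:,1]-.2612); print('ring z',np.median(Q[(r>.007)&(r<.011)&(Q[:,2]>.11)][:,2]),'pin top',np.median(Q[(r<.002)][:,2]))
im=cv2.imread('pics/s2.png'); cv2.imwrite('pics/b13.png',cv2.resize(im[230:330,180:310],None,fx=6,fy=6,interpolation=cv2.INTER_CUBIC))
E
```

```text
13.6 [0.5278 0.2562 0.1122] xaxis yaw -8.85 z [ 3.6e-03 -6.0e-04 -1.0e+00] [-0.63 -1.47 -1.3 ] [-0.077  0.025 -0.015] 0.009742808164589965 [ 0.433  0.513  1.789 -0.003  0.837  2.16 ]
13.65 [0.5278 0.2562 0.1122] xaxis yaw -8.85 z [ 3.6e-03 -6.0e-04 -1.0e+00] [-1.44 -0.42  2.41] [-0.097  0.134 -0.036] 0.009797705959547603 [ 0.433  0.513  1.789 -0.003  0.837  2.16 ]
ring z 0.12243812755558739 pin top 0.12041300670300126
```

View pics/b13.png

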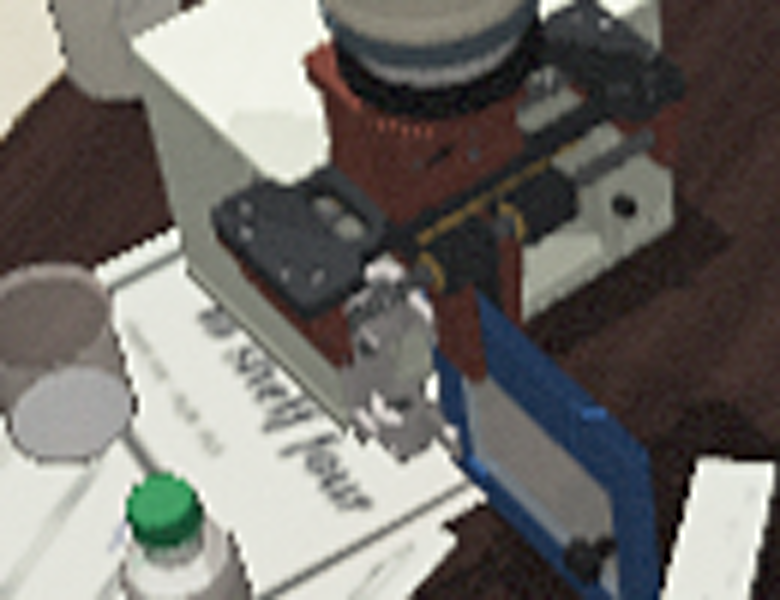

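apply_moves(
  plan=[
    [150,[0,0,0],[0,0,0]],
    [150,[0,0,0],[0,0,0]],
    [150,[0,0,0],[0,0,0]],
    [150,[0,0,0],[0,0,0]],
  ],
)

```text
time: 14.2
tool_pos: [0.5285, 0.2565, 0.1121]
orientation: [-0.0, 0.997, -0.077, 0.002]
wrist_force: [-0.5, -0.4, -0.7]
width: 0.0364
```

```bash
python3 snap.py wrist w20;python3 - <<'E'
from h import *
z=np.load('pics/w20.npz'); C=(z['K'],float(z['k1']),z['Rm'],z['t']); P=cloud(C,z['d'])
Q=P[140:240,240:340].reshape(-1,3); r=np.hypot(Q[:,0]-.580,Q[:,1]-.2612); print('ring z',np.median(Q[(r>.007)&(r<.011)&(Q[:,2]>.11)][:,2]),'pin top',np.median(Q[(r<.002)][:,2]))
E
```

```text
14.2 [0.5285 0.2565 0.1121] xaxis yaw -8.85 z [ 0.0047  0.     -1.    ] [-0.46 -0.42 -0.68] [-0.018  0.026 -0.007] 0.036438991285469936 [ 0.433  0.513  1.788 -0.003  0.836  2.16 ]
ring z 0.12242051360057585 pin top 0.12038469083299697
```

View pics/w20.png

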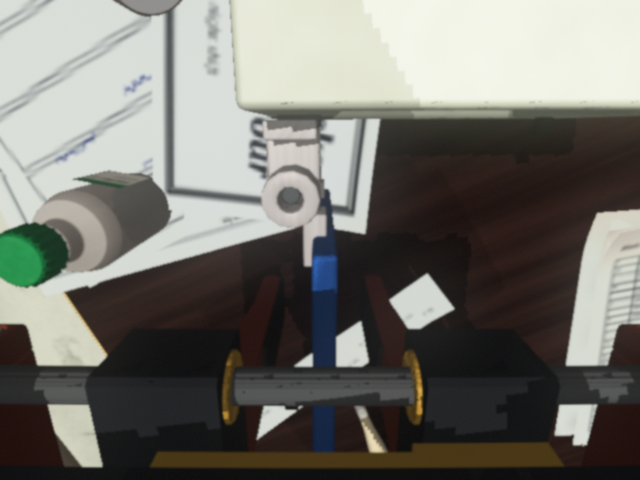

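apply_moves(
  plan=[
    [150,[0,0,20],[0,0,0]],
    [150,[0,0,30],[0,0,0]],
    [255,[0,0,15],[0,-0.3,0]],
    [255,[-30,25,0],[0,0,0]],
    [255,[-28,22,0],[0,0,0]],
    [255,[0,0,0],[0,0,0]],
    [255,[0,0,0],[0,0,0]],
  ],
)

```text
time: 15.12
tool_pos: [0.4693, 0.3038, 0.1782]
orientation: [-0.0, 0.997, -0.078, 0.005]
wrist_force: [0.4, 0.3, 0.2]
width: 0.0003
```

```bash
python3 snap.py wrist w21; python3 snap.py scene s3
```

```text
15.125 [0.4693 0.3038 0.1782] xaxis yaw -8.9 z [ 1.050e-02 -3.000e-04 -9.999e-01] [0.37 0.27 0.15] [ 0.056 -0.017  0.017] 0.0003211427750998304 [ 0.556  0.381  1.818 -0.007  0.935  2.287]
15.175 [0.4693 0.3036 0.1782] xaxis yaw -8.92 z [ 1.030e-02 -3.000e-04 -9.999e-01] [0.56 0.65 0.27] [ 0.047  0.009 -0.008] 0.0004379199917120438 [ 0.556  0.381  1.818 -0.007  0.935  2.287]
```

View pics/w21.png

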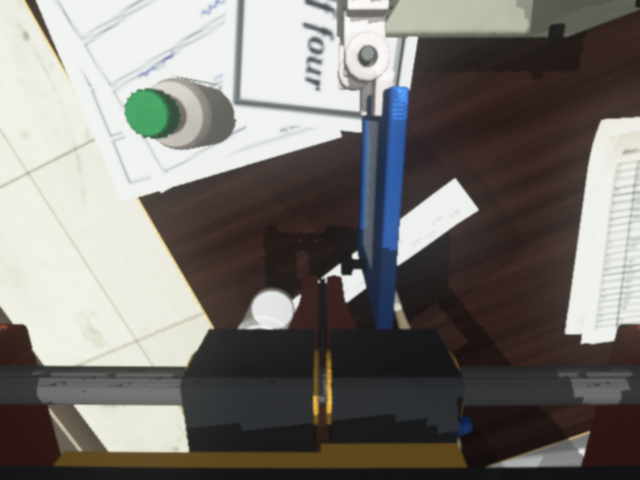

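View pics/s3.png

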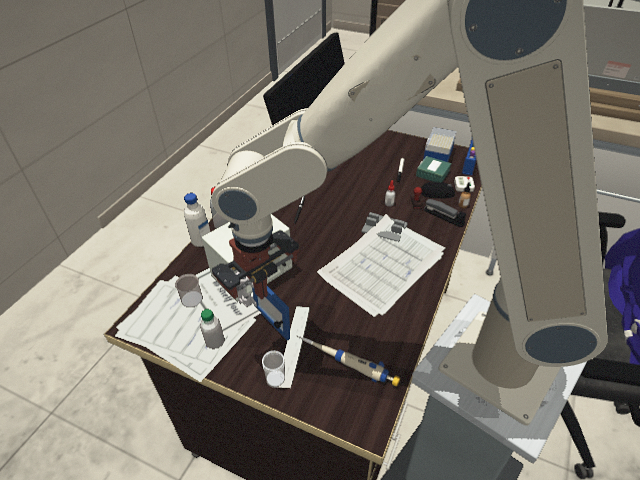

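apply_moves(
  plan=[
    [255,[0,0,-20],[0,0.6,0]],
    [255,[0,0,-25],[0,0,0]],
    [255,[0,0,-15],[0,0,0]],
    [255,[0,0,0],[0,0,0]],
  ],
)

```text
time: 15.72
tool_pos: [0.4706, 0.3013, 0.113]
orientation: [0.001, 0.997, -0.08, -0.001]
wrist_force: [0.3, 0.2, 0.6]
width: 0.0006
```

```bash
cat > arc.py <<'E'
from h import *
import sys
s=env.sense(); M=R.from_quat(np.roll(s['orientation'],-1)).as_matrix(); ty=np.degrees(np.arctan2(M[1,0],M[0,0]))
A=np.array([.580,.2612]); p=s['tool_pos']; hy=-8.85
# pose in door frame if tool aligned with door
a=np.radians(ty-90); Rz=np.array([[np.cos(a),-np.sin(a)],[np.sin(a),np.cos(a)]]); q=Rz.T@(p[:2]-A)*1000
print(s['time'],'tcp',p.round(4),'tool yaw',ty.round(2),'open angle of tool',(hy-(ty-90)).round(1),'pos in door frame',q.round(1),'z',M[:,2].round(4),'F',s['wrist_force'].round(1),'q',s['joint_positions'].round(2))
x=float(sys.argv[1]); y=float(sys.argv[2])
prev=p[:2]
for o in [float(v) for v in sys.argv[3:]]:
    a=np.radians(hy-o); t=A+np.array([[np.cos(a),-np.sin(a)],[np.sin(a),np.cos(a)]])@np.array([x,y])/1000
    print(o,t.round(4),'d',((t-prev)*1000).round(1),'turn',round(hy-o+90-ty,1)); prev=t; ty=hy-o+90
E
python3 arc.py -6 -115 90 85 80 75 70 65 60
```

```text
15.725 tcp [0.4706 0.3013 0.113 ] tool yaw -9.14 open angle of tool 90.3 pos in door frame [ -22.2 -114.3] z [-0.0029 -0.0013 -1.    ] F [0.3 0.2 0.6] q [0.55 0.48 1.85 0.   0.82 2.28]
90.0 [0.4673 0.2848] d [ -3.4 -16.5] turn 0.3
85.0 [0.4657 0.2749] d [-1.6 -9.9] turn 5.0
80.0 [0.4649 0.2649] d [ -0.8 -10. ] turn 5.0
75.0 [0.465  0.2548] d [  0.1 -10. ] turn 5.0
70.0 [0.466  0.2448] d [  1. -10.] turn 5.0
65.0 [0.4679 0.235 ] d [ 1.9 -9.9] turn 5.0
60.0 [0.4706 0.2253] d [ 2.7 -9.7] turn 5.0
```

apply_moves(
  plan=[
    [255,[-2,-8,0],[0,0,0.3]],
    [255,[-1,-8,0],[0,0,0]],
    [255,[-1,-8,0],[0,0,4]],
    [255,[-0.5,-8,0],[0,0,4]],
    [255,[0,-8,0],[0,0,4]],
    [255,[0,0,0],[0,0,0]],
  ],
)

```text
time: 16.48
tool_pos: [0.4674, 0.2587, 0.1164]
orientation: [-0.0, 1.0, 0.03, 0.001]
wrist_force: [-0.4, 0.0, -0.1]
width: 0.0005
```

```bash
python3 arc.py -5 -115 80 75 70 65 60 ; python3 snap.py wrist w22
```

```text
16.475 tcp [0.4674 0.2587 0.1164] tool yaw 3.47 open angle of tool 77.7 pos in door frame [  -4.3 -112.6] z [ 0.002  0.001 -1.   ] F [-0.4  0.  -0.1] q [ 0.48  0.44  1.9  -0.    0.79  1.99]
80.0 [0.4649 0.2639] d [-2.4  5.2] turn -2.3
75.0 [0.4651 0.2539] d [  0.2 -10. ] turn 5.0
70.0 [0.4662 0.2439] d [  1.1 -10. ] turn 5.0
65.0 [0.4681 0.234 ] d [ 1.9 -9.9] turn 5.0
60.0 [0.4709 0.2244] d [ 2.8 -9.6] turn 5.0
16.475 [0.4674 0.2587 0.1164] xaxis yaw 3.47 z [ 0.002  0.001 -1.   ] [-0.39  0.04 -0.15] [0.175 0.018 0.038] 0.0005311680796027849 [ 0.483  0.443  1.904 -0.     0.792  1.994]
```

View pics/w22.png

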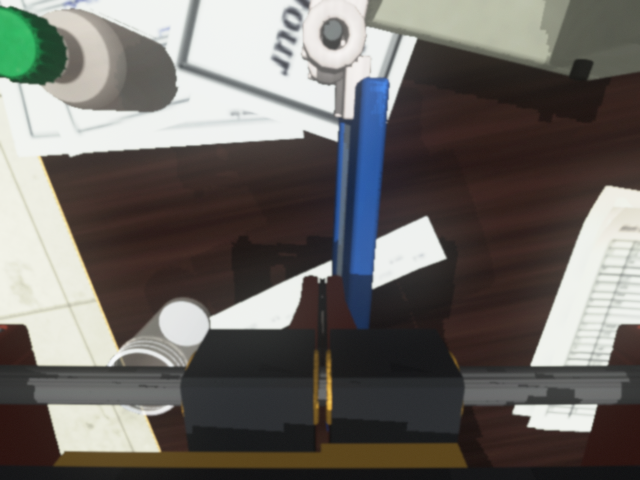

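apply_moves(
  plan=[
    [255,[-0.5,-9,0],[0,0,4]],
    [255,[0.5,-9,0],[0,0,5]],
    [255,[1.5,-9,0],[0,0,5]],
    [255,[2,-9,0],[0,0,5]],
    [255,[0,0,0],[0,0,0]],
  ],
)

```text
time: 17.15
tool_pos: [0.4724, 0.2237, 0.1184]
orientation: [-0.002, 0.981, 0.196, 0.003]
wrist_force: [0.1, -0.2, 0.1]
width: 0.0008
```

```bash
python3 arc.py -5 -115 60 55 50 45 40 35 30 ; python3 snap.py wrist w23
```

```text
17.15 tcp [0.4724 0.2237 0.1184] tool yaw 22.6 open angle of tool 58.5 pos in door frame [  -6.7 -113.7] z [ 0.0056  0.0049 -1.    ] F [ 0.1 -0.2  0.1] q [0.42 0.42 1.93 0.   0.78 1.59]
60.0 [0.4709 0.2244] d [-1.5  0.7] turn -1.5
55.0 [0.4746 0.215 ] d [ 3.6 -9.4] turn 5.0
50.0 [0.479 0.206] d [ 4.4 -9. ] turn 5.0
45.0 [0.4842 0.1974] d [ 5.2 -8.6] turn 5.0
40.0 [0.4901 0.1893] d [ 5.9 -8.1] turn 5.0
35.0 [0.4967 0.1817] d [ 6.6 -7.6] turn 5.0
30.0 [0.504  0.1748] d [ 7.2 -7. ] turn 5.0
17.15 [0.4724 0.2237 0.1184] xaxis yaw 22.6 z [ 0.0056  0.0049 -1.    ] [ 0.15 -0.24  0.06] [-0.005 -0.04  -0.009] 0.0008137922780276057 [0.418 0.425 1.931 0.003 0.779 1.592]
```

View pics/w23.png

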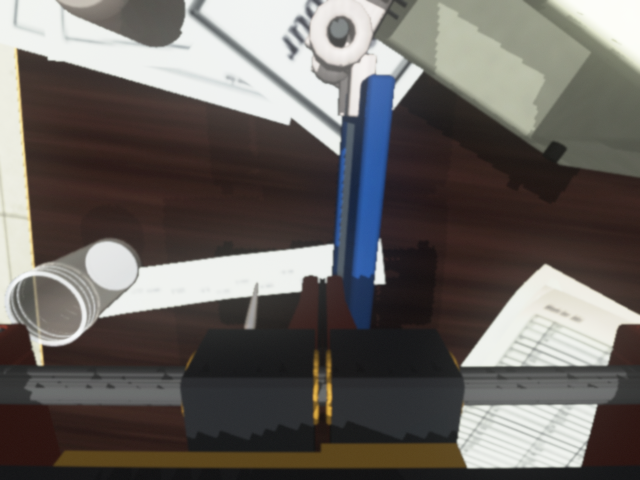

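apply_moves(
  plan=[
    [255,[3,-8,-1],[-0.2,0.2,4]],
    [255,[4,-8,-1],[0,0,5]],
    [255,[5,-8,-1],[0,0,5]],
    [255,[5.5,-8,0],[0,0,5]],
    [255,[0,0,0],[0,0,0]],
  ],
)

```text
time: 17.82
tool_pos: [0.4904, 0.1938, 0.116]
orientation: [-0.001, 0.935, 0.354, 0.002]
wrist_force: [0.6, 0.0, -0.3]
width: 0.0008
```

```bash
python3 arc.py -5 -115 40 35 30 25 20 15 10 5 2 0; python3 snap.py wrist w24
```

```text
17.825 tcp [0.4904 0.1938 0.116 ] tool yaw 41.52 open angle of tool 39.6 pos in door frame [  -8.9 -111.7] z [ 0.0024  0.0035 -1.    ] F [ 0.6  0.  -0.3] q [0.35 0.44 1.92 0.   0.78 1.2 ]
40.0 [0.4901 0.1893] d [-0.3 -4.5] turn -0.4
35.0 [0.4967 0.1817] d [ 6.6 -7.6] turn 5.0
30.0 [0.504  0.1748] d [ 7.2 -7. ] turn 5.0
25.0 [0.5118 0.1685] d [ 7.8 -6.3] turn 5.0
20.0 [0.5201 0.1629] d [ 8.3 -5.6] turn 5.0
15.0 [0.5289 0.158 ] d [ 8.8 -4.8] turn 5.0
10.0 [0.5381 0.154 ] d [ 9.2 -4.1] turn 5.0
5.0 [0.5476 0.1507] d [ 9.5 -3.2] turn 5.0
2.0 [0.5534 0.1492] d [ 5.8 -1.5] turn 3.0
0.0 [0.5574 0.1483] d [ 3.9 -0.9] turn 2.0
17.825 [0.4904 0.1938 0.116 ] xaxis yaw 41.52 z [ 0.0024  0.0035 -1.    ] [ 0.57  0.01 -0.26] [-0.02   0.014  0.02 ] 0.0008088199135120847 [0.352 0.435 1.919 0.003 0.783 1.196]
```

View pics/w24.png

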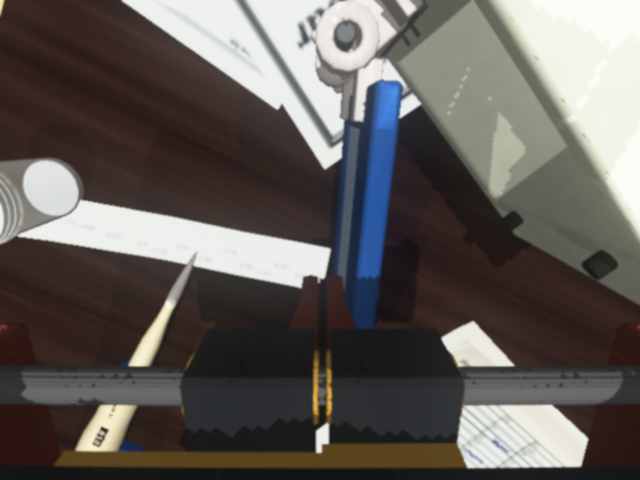

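apply_moves(
  plan=[
    [255,[4,-7,-0.5],[0,0,2]],
    [255,[6,-7,-0.5],[0,0,4]],
    [255,[6.5,-6,-0.5],[0,0,4]],
    [255,[7,-6,0],[0,0,4]],
    [255,[7,-5,0],[0,0,4]],
    [255,[0,0,0],[0,0,0]],
  ],
)

```text
time: 18.62
tool_pos: [0.5199, 0.1658, 0.1147]
orientation: [-0.002, 0.87, 0.494, 0.001]
wrist_force: [-0.4, 0.5, 0.4]
width: 0.0003
```

```bash
python3 arc.py -5 -115 20 15 10 5 2 0; python3 snap.py wrist w25
```

```text
18.625 tcp [0.5199 0.1658 0.1147] tool yaw 59.18 open angle of tool 22.0 pos in door frame [  -2.7 -112.7] z [ 6.0e-04  4.8e-03 -1.0e+00] F [-0.4  0.5  0.4] q [0.28 0.46 1.88 0.01 0.8  0.82]
20.0 [0.5201 0.1629] d [ 0.2 -2.9] turn 2.0
15.0 [0.5289 0.158 ] d [ 8.8 -4.8] turn 5.0
10.0 [0.5381 0.154 ] d [ 9.2 -4.1] turn 5.0
5.0 [0.5476 0.1507] d [ 9.5 -3.2] turn 5.0
2.0 [0.5534 0.1492] d [ 5.8 -1.5] turn 3.0
0.0 [0.5574 0.1483] d [ 3.9 -0.9] turn 2.0
18.625 [0.5199 0.1658 0.1147] xaxis yaw 59.18 z [ 6.0e-04  4.8e-03 -1.0e+00] [-0.37  0.54  0.44] [ 0.03  -0.032 -0.008] 0.0003351342041922159 [0.284 0.46  1.879 0.006 0.801 0.818]
```

View pics/w25.png

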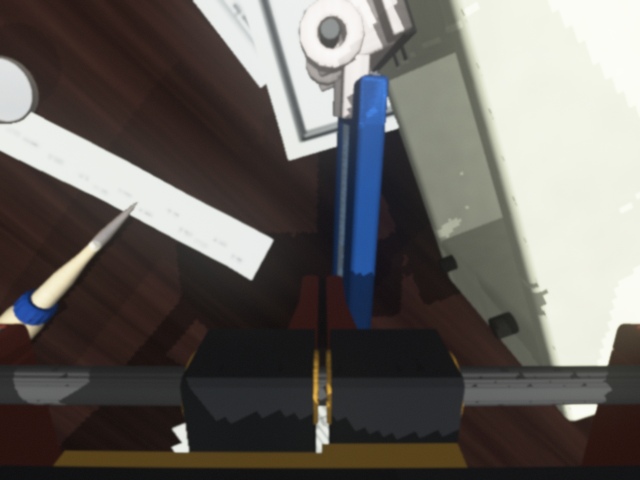

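apply_moves(
  plan=[
    [255,[6,-5,0],[0,0,3]],
    [255,[7,-4,0],[0,0,4]],
    [255,[6,-3,0],[0,0,4]],
    [255,[0,0,0],[0,0,0]],
  ],
)

```text
time: 19.18
tool_pos: [0.5368, 0.1556, 0.1145]
orientation: [-0.003, 0.819, 0.573, 0.0]
wrist_force: [-0.4, -0.3, -0.1]
width: 0.0004
```

```bash
python3 arc.py -3 -115  10 5 2 0; python3 snap.py wrist w26; python3 door.py w25 .144; python3 door.py w26 .144
```

```text
19.175 tcp [0.5368 0.1556 0.1145] tool yaw 69.96 open angle of tool 11.2 pos in door frame [  -4.4 -114. ] z [-0.0023  0.0047 -1.    ] F [-0.4 -0.3 -0.1] q [0.26 0.48 1.85 0.01 0.82 0.6 ]
10.0 [0.54   0.1533] d [ 3.2 -2.3] turn 1.2
5.0 [0.5496 0.1503] d [ 9.6 -3.1] turn 5.0
2.0 [0.5554 0.1488] d [ 5.8 -1.4] turn 3.0
0.0 [0.5593 0.148 ] d [ 3.9 -0.8] turn 2.0
19.175 [0.5368 0.1556 0.1145] xaxis yaw 69.96 z [-0.0023  0.0047 -1.    ] [-0.45 -0.33 -0.07] [-0.032 -0.056 -0.004] 0.00035542615342664535 [0.258 0.477 1.847 0.007 0.818 0.603]
[ 346   76   42  254 6852] depth z med 0.14136314899927366 [0.13885862 0.14313538]
((556.4552612304688, 198.11956787109375), (93.48471069335938, 10.537301063537598), 57.53333282470703)
dir yaw 57.656593
ends [-0.04863495  0.04333219] 0.09196713583073676 [0.5323 0.1594] [0.5815 0.2371]
grip [0.5735 0.2244]
[ 346   72   46  258 6930] depth z med 0.14127140964409696 [0.13872989 0.14310571]
((567.3812255859375, 194.75833129882812), (94.55157470703125, 10.510364532470703), 67.279541015625)
dir yaw 67.4473
ends [-0.04901527  0.04368456] 0.09269983218170366 [0.5501 0.1522] [0.5856 0.2378]
grip [0.5797 0.2236]
```

apply_moves(
  plan=[
    [255,[4,-2,0],[-0.2,0,3]],
    [255,[4,-1.5,0],[0,0,3]],
    [255,[4,-1.5,0],[0,0,3]],
    [255,[3,-1,0],[0,0,2]],
    [255,[0,0,0],[0,0,0]],
  ],
)

```text
time: 19.85
tool_pos: [0.5491, 0.1509, 0.1142]
orientation: [-0.002, 0.762, 0.648, -0.002]
wrist_force: [-0.1, 0.8, -0.4]
width: 0.0005
```

```bash
python3 arc.py -3 -115  5 2 0; python3 snap.py wrist w27; python3 door.py w27 .144
```

```text
19.85 tcp [0.5491 0.1509 0.1142] tool yaw 80.72 open angle of tool 0.4 pos in door frame [ -12.7 -113.8] z [-5.3e-03  1.0e-04 -1.0e+00] F [-0.1  0.8 -0.4] q [0.25 0.49 1.82 0.   0.83 0.41]
5.0 [0.5496 0.1503] d [ 0.5 -0.7] turn -4.6
2.0 [0.5554 0.1488] d [ 5.8 -1.4] turn 3.0
0.0 [0.5593 0.148 ] d [ 3.9 -0.8] turn 2.0
19.85 [0.5491 0.1509 0.1142] xaxis yaw 80.72 z [-5.3e-03  1.0e-04 -1.0e+00] [-0.11  0.8  -0.37] [-0.019 -0.096  0.038] 0.0005169976751277349 [0.247 0.492 1.821 0.002 0.834 0.407]
[ 348   75   66  255 7099] depth z med 0.14135815355084513 [0.13784961 0.143186  ]
((575.2133178710938, 194.34693908691406), (93.68486022949219, 10.912367820739746), 74.00340270996094)
dir yaw 74.07213
ends [-0.04872434  0.04308861] 0.09181294844428506 [0.563  0.1504] [0.5882 0.2387]
grip [0.5841 0.2244]
```

apply_moves(
  plan=[
    [255,[3,-0.5,0],[0,0.0,0]],
    [255,[3,-0.5,0],[0,0,0]],
    [255,[3,-0.5,0],[0,0,0]],
    [255,[0,0,0],[0,0,0]],
  ],
)

```text
time: 20.4
tool_pos: [0.5584, 0.1495, 0.1142]
orientation: [-0.002, 0.763, 0.647, -0.002]
wrist_force: [0.2, -0.2, -0.5]
width: 0.0004
```

```bash
python3 arc.py -3 -115  2 0; python3 snap.py wrist w28; python3 door.py w28 .144
```

```text
20.4 tcp [0.5584 0.1495 0.1142] tool yaw 80.6 open angle of tool 0.5 pos in door frame [  -3.1 -113.7] z [-5.6e-03  1.0e-04 -1.0e+00] F [ 0.2 -0.2 -0.5] q [0.24 0.5  1.8  0.   0.84 0.4 ]
2.0 [0.5554 0.1488] d [-3.  -0.7] turn -1.5
0.0 [0.5593 0.148 ] d [ 3.9 -0.8] turn 2.0
20.4 [0.5584 0.1495 0.1142] xaxis yaw 80.6 z [-5.6e-03  1.0e-04 -1.0e+00] [ 0.22 -0.22 -0.5 ] [-0.042 -0.075  0.04 ] 0.00043796817357308473 [0.24  0.502 1.802 0.002 0.843 0.403]
[ 346   73   44  257 6902] depth z med 0.14144793555418178 [0.13906785 0.1431555 ]
((580.5608520507812, 193.89068603515625), (93.95315551757812, 10.533895492553711), 78.41822814941406)
dir yaw 78.60998
ends [-0.04869517  0.04344455] 0.09213972362228837 [0.5719 0.1491] [0.5901 0.2394]
grip [0.5871 0.2246]
```

apply_moves(
  plan=[
    [255,[1.2,0,0],[0,0.0,0]],
    [255,[1.2,0,0],[0,0,0]],
    [255,[0,0,0],[0,0,0]],
  ],
)

```text
time: 20.82
tool_pos: [0.5605, 0.1494, 0.1141]
orientation: [-0.002, 0.763, 0.647, -0.002]
wrist_force: [-0.4, -0.1, 0.1]
width: 0.0004
```

apply_moves(
  plan=[
    [255,[1,0,0],[0,0.0,0]],
    [255,[0,0,0],[0,0,0]],
  ],
)

```text
time: 21.08
tool_pos: [0.5615, 0.1495, 0.114]
orientation: [-0.002, 0.763, 0.647, -0.002]
wrist_force: [0.5, 0.0, 0.8]
width: 0.0008
```

apply_moves(
  plan=[
    [255,[1,0,0],[0,0.0,0]],
    [255,[0,0,0],[0,0,0]],
  ],
)

```text
time: 21.32
tool_pos: [0.5626, 0.1494, 0.1141]
orientation: [-0.002, 0.763, 0.647, -0.002]
wrist_force: [-0.3, 0.4, -0.1]
width: 0.0004
```

```bash
python3 snap.py wrist w29; python3 door.py w29 .144
```

```text
21.325 [0.5626 0.1494 0.1141] xaxis yaw 80.61 z [-6.2e-03 -1.0e-04 -1.0e+00] [-0.35  0.38 -0.09] [-0.045 -0.026  0.025] 0.00041474798628406227 [0.238 0.508 1.792 0.002 0.848 0.401]
[ 345   73   35  257 6793] depth z med 0.14149150625851498 [0.13934604 0.14322959]
((583.1382446289062, 194.02720642089844), (93.69620513916016, 10.255352973937988), 80.52997589111328)
dir yaw 80.81065
ends [-0.04865687  0.04338674] 0.09204361269396662 [0.5762 0.149 ] [0.5909 0.2399]
grip [0.5885 0.2251]
```

apply_moves(
  plan=[
    [255,[0.7,0,0],[0,0.0,0]],
    [255,[0,0,0],[0,0,0]],
  ],
)

```text
time: 21.62
tool_pos: [0.5633, 0.1494, 0.114]
orientation: [-0.002, 0.763, 0.647, -0.002]
wrist_force: [0.2, 0.5, 1.1]
width: 0.0005
```

apply_moves(
  plan=[
    [255,[0.7,0,0],[0,0.0,0]],
    [255,[0,0,0],[0,0,0]],
  ],
)

```text
time: 21.88
tool_pos: [0.564, 0.1494, 0.1141]
orientation: [-0.002, 0.763, 0.647, -0.002]
wrist_force: [-0.1, -0.3, -0.0]
width: 0.0004
```

apply_moves(
  plan=[
    [255,[0.7,0,0],[0,0.0,0]],
    [255,[0,0,0],[0,0,0]],
  ],
)

```text
time: 22.12
tool_pos: [0.5647, 0.1494, 0.1141]
orientation: [-0.002, 0.763, 0.647, -0.002]
wrist_force: [-0.9, -1.0, 0.2]
width: 0.0004
```

```bash
python3 snap.py wrist w30; python3 door.py w30 .144; python3 snap.py top t2;python3 - <<'E'
import cv2
t=cv2.imread('pics/w30.png')
cv2.imwrite('pics/c0.png',cv2.resize(t[40:340,300:640],None,fx=2,fy=2,interpolation=cv2.INTER_CUBIC))
E
```

```text
22.125 [0.5647 0.1494 0.1141] xaxis yaw 80.61 z [-6.3e-03 -2.0e-04 -1.0e+00] [-0.9  -0.97  0.18] [-0.033 -0.027 -0.077] 0.00043996380993782766 [0.238 0.51  1.787 0.002 0.85  0.4  ]
[ 344   73   31  257 6724] depth z med 0.14152343432910258 [0.13949894 0.14324683]
((584.6653442382812, 194.09530639648438), (93.73128509521484, 9.870777130126953), 81.60015106201172)
dir yaw 81.88121
ends [-0.04868511  0.04332929] 0.09201439285171134 [0.5784 0.149 ] [0.5914 0.2401]
grip [0.5893 0.2252]
22.175 [0.5647 0.1494 0.1141] xaxis yaw 80.61 z [-6.3e-03 -1.0e-04 -1.0e+00] [-0.52  0.34 -0.38] [-0.04  -0.072 -0.021] 0.00015908858171977418 [0.238 0.51  1.787 0.002 0.85  0.4  ]
```

View pics/c0.png

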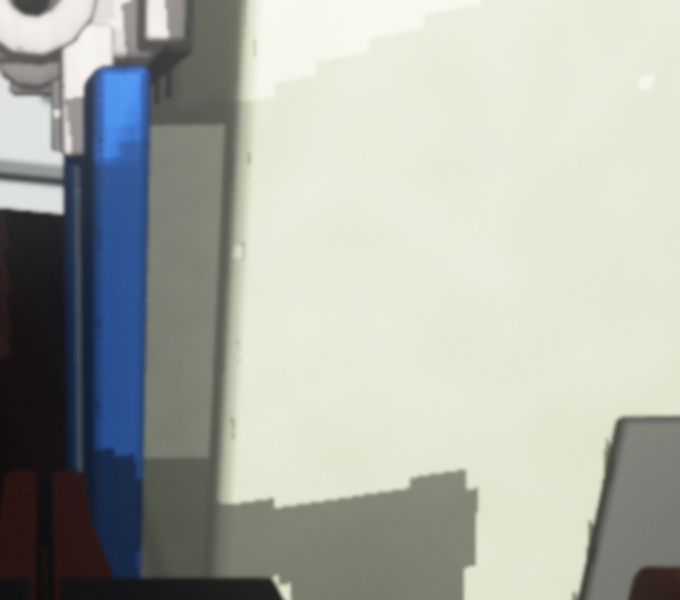

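apply_moves(
  plan=[
    [255,[0.7,0,0],[0,0.0,0]],
    [255,[0,0,0],[0,0,0]],
  ],
)

```text
time: 22.48
tool_pos: [0.5654, 0.1494, 0.114]
orientation: [-0.002, 0.763, 0.647, -0.002]
wrist_force: [-0.3, -0.5, -0.1]
width: 0.0006
```

apply_moves(
  plan=[
    [255,[0.7,0,0],[0,0.0,0]],
    [255,[0,0,0],[0,0,0]],
  ],
)

```text
time: 22.72
tool_pos: [0.5657, 0.1494, 0.114]
orientation: [-0.002, 0.763, 0.647, -0.003]
wrist_force: [-0.4, -0.1, 0.6]
width: 0.0003
```

apply_moves(
  plan=[
    [255,[0.5,0,0],[0,0.0,0]],
    [255,[0,0,0],[0,0,0]],
  ],
)

```text
time: 22.98
tool_pos: [0.5658, 0.1493, 0.114]
orientation: [-0.003, 0.763, 0.647, -0.003]
wrist_force: [-1.8, -0.0, 1.0]
width: 0.001
```

```bash
python3 snap.py wrist w31; python3 door.py w31 .144
```

```text
22.975 [0.5658 0.1493 0.114 ] xaxis yaw 80.61 z [-8.3e-03 -4.0e-04 -1.0e+00] [-1.75 -0.01  0.96] [-0.068  0.132  0.033] 0.0009706881583320254 [0.237 0.512 1.784 0.002 0.854 0.399]
[ 342   73   30  257 6707] depth z med 0.1415058980797643 [0.13952288 0.14319216]
((585.2341918945312, 194.1103057861328), (93.75048828125, 9.994491577148438), 82.16521453857422)
dir yaw 82.46136
ends [-0.04871215  0.04325276] 0.09196490983183792 [0.5796 0.1489] [0.5916 0.2401]
grip [0.5897 0.2253]
```

apply_moves(
  plan=[
    [255,[0.8,0,0],[0,0.0,0]],
    [255,[0,0,0],[0,0,0]],
  ],
)

```text
time: 23.28
tool_pos: [0.5658, 0.1493, 0.1139]
orientation: [-0.003, 0.763, 0.647, -0.004]
wrist_force: [-1.9, 0.2, 1.4]
width: 0.0005
```

apply_moves(
  plan=[
    [255,[-5,0,0],[0,0,0]],
    [255,[-15,0,0],[0,0,0]],
    [255,[-30,0,10],[0,0,0]],
    [255,[-20,0,40],[0,0,0]],
    [255,[0,-30,40],[0,0,0]],
    [255,[0,0,0],[0,0,0]],
  ],
)

```text
time: 24.02
tool_pos: [0.4908, 0.1187, 0.205]
orientation: [-0.002, 0.762, 0.647, -0.003]
wrist_force: [0.3, 0.4, -0.3]
width: 0.0002
```

```bash
python3 snap.py wrist w32; python3 snap.py top t3; python3 snap.py scene s4; python3 door.py w32 .144; python3 - <<'E'
import cv2,numpy as np
a=cv2.imread('pics/t3.png')[120:260,160:340]; b=cv2.imread('pics/s4.png')[190:330,150:330]
cv2.imwrite('pics/c1.png',np.vstack([cv2.resize(x,None,fx=2.1,fy=2.1,interpolation=cv2.INTER_CUBIC) for x in (a,b)]))
E
```

```text
24.025 [0.4908 0.1187 0.205 ] xaxis yaw 80.66 z [-8.3e-03 -8.0e-04 -1.0e+00] [ 0.33  0.44 -0.28] [-0.053 -0.085 -0.034] 0.00024217056665624845 [2.130e-01 2.750e-01 1.902e+00 1.000e-03 9.740e-01 3.760e-01]
24.075 [0.4898 0.1191 0.2035] xaxis yaw 80.67 z [-0.0111 -0.0011 -0.9999] [ 0.12  0.44 -0.35] [-0.082 -0.118  0.011] 0.00070705268978022 [0.214 0.277 1.903 0.002 0.973 0.376]
24.125 [0.4894 0.1193 0.2024] xaxis yaw 80.7 z [-0.0131 -0.0014 -0.9999] [ 0.69 -0.43 -0.23] [-0.039 -0.03  -0.   ] 0.0005863172938799168 [0.215 0.279 1.903 0.002 0.973 0.376]
[ 440   11   43  244 4420] depth z med 0.14031099247344797 [0.13548988 0.14300678]
((578.3848876953125, 173.21099853515625), (135.7802734375, 12.138532638549805), 80.57111358642578)
dir yaw 80.14706
ends [-0.07116034  0.0634052 ] 0.1345655363099387 [0.5675 0.1069] [0.5905 0.2395]
grip [0.5843 0.2038]
```

View pics/w32.png

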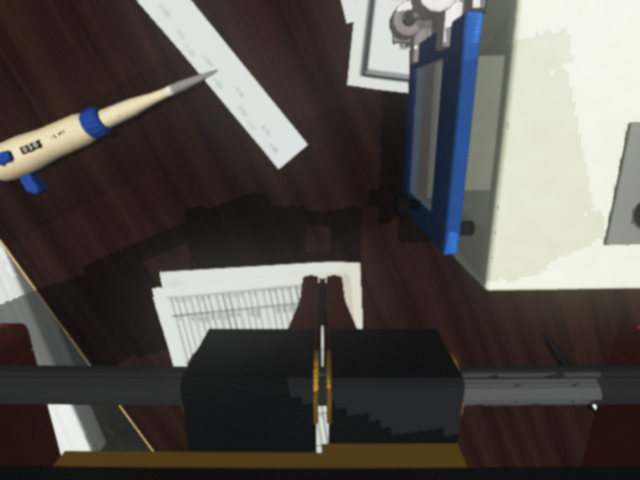

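View pics/c1.png

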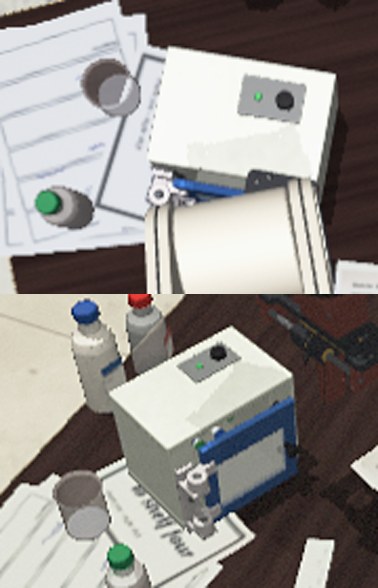

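```bash
cat > ang.py <<'E'
from h import *
import sys
for f in sys.argv[1:]:
    z=np.load('pics/%s.npz'%f); C=(z['K'],float(z['k1']),z['Rm'],z['t']); im=z['im']; P=cloud(C,z['d'])
    hsv=cv2.cvtColor(im,cv2.COLOR_RGB2HSV)
    m=(hsv[...,0]>100)&(hsv[...,0]<120)&(hsv[...,1]>120)&(P[...,2]>.1385)
    k,l,s,c=cv2.connectedComponentsWithStats(m.astype(np.uint8)); i=1+np.argmax(s[1:,4]); m=l==i
    rows=np.nonzero(m.any(1))[0]; rows=rows[len(rows)//8:-len(rows)//8-4]
    e=np.array([[np.nonzero(m[r])[0].max()+.5,r] for r in rows]); D=onz(C,e,.144)[:,:2]
    w=(P[...,2]>.151)&(P[...,2]<.16)
    hrow=np.array([[np.nonzero(w[r])[0].min()-.5,r] for r in rows if w[r].any()]); H=onz(C,hrow,.155)[:,:2]
    g=lambda L:cv2.fitLine(L.astype(np.float32),cv2.DIST_HUBER,0,.001,.001).ravel()
    d,h=g(D),g(H); an=lambda v:np.degrees(np.arctan2(v[1],v[0]))%180
    n=np.array([h[1],-h[0]]); n*=np.sign(n[0])
    for L in (D[0],D[-1]): print(f,'door inner edge at',L.round(4),'gap to front mm',(-(L-h[2:])@n*1000).round(2))
    print(f,'door',an(d).round(2),'housing',an(h).round(2))
E
python3 ang.py w30 w31 w32
```

```text
w30 door inner edge at [0.5949 0.2299] gap to front mm 11.37
w30 door inner edge at [0.5849 0.1628] gap to front mm 11.4
w30 door 81.58 housing 81.56
w31 door inner edge at [0.5953 0.2299] gap to front mm 11.04
w31 door inner edge at [0.586  0.1628] gap to front mm 10.36
w31 door 82.19 housing 81.53
w32 door inner edge at [0.5931 0.225 ] gap to front mm 11.7
w32 door inner edge at [0.577  0.1295] gap to front mm 13.82
w32 door 80.58 housing 81.73
```

```bash
python3 snap.py wrist w33; python3 ang.py w33; python3 - <<'E'
import cv2
t=cv2.imread('pics/w33.png')
cv2.imwrite('pics/c2.png',cv2.resize(t[0:290,380:560],None,fx=2.0,fy=2.0,interpolation=cv2.INTER_CUBIC))
E
```

```text
24.175 [0.4892 0.1194 0.2017] xaxis yaw 80.72 z [-0.0145 -0.0018 -0.9999] [-0.08  0.33 -0.6 ] [-0.046 -0.106  0.029] 0.0008044691344764674 [0.215 0.28  1.903 0.002 0.973 0.376]
w33 door inner edge at [0.5931 0.2256] gap to front mm 11.67
w33 door inner edge at [0.5775 0.1327] gap to front mm 13.83
w33 door 80.51 housing 81.77
```

View pics/c2.png

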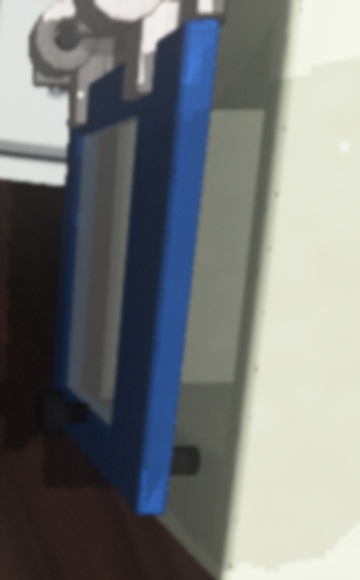

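apply_moves(
  plan=[
    [255,[0,18,-30],[0.1,-0.8,0]],
    [255,[15,0,-40],[0,0,0]],
    [255,[25,0,-15],[0,0,0]],
    [255,[15,0,0],[0,0,0]],
    [255,[0,0,0],[0,0,0]],
  ],
)

```text
time: 24.85
tool_pos: [0.5425, 0.1398, 0.1085]
orientation: [-0.002, 0.761, 0.649, -0.004]
wrist_force: [0.5, -0.6, 0.5]
width: 0.0002
```

```bash
python3 snap.py wrist w34; python3 ang.py w34; python3 snap.py top t4
```

```text
24.85 [0.5425 0.1398 0.1085] xaxis yaw 80.87 z [-0.0087 -0.0017 -1.    ] [ 0.53 -0.56  0.46] [-0.05  -0.061  0.03 ] 0.00016927290618893584 [2.310e-01 4.910e-01 1.842e+00 1.000e-03 8.180e-01 3.900e-01]
w34 door inner edge at [0.5942 0.2289] gap to front mm 11.3
w34 door inner edge at [0.5818 0.1551] gap to front mm 12.77
w34 door 80.74 housing 81.61
24.9 [0.5417 0.1397 0.1086] xaxis yaw 80.87 z [-0.0093 -0.0018 -1.    ] [-0.86 -0.14  0.86] [-0.037 -0.025 -0.015] 3.623799834909426e-05 [2.310e-01 4.900e-01 1.843e+00 1.000e-03 8.180e-01 3.900e-01]
```

View pics/w34.png

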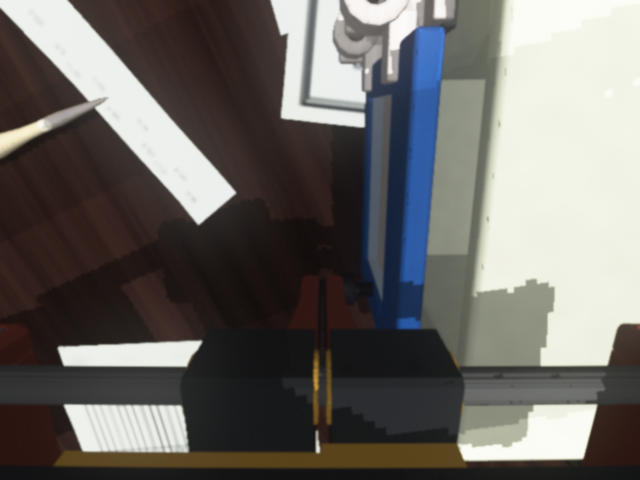

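apply_moves(
  plan=[
    [255,[4,0,1],[0,-0.4,0.3]],
    [255,[4,0,1],[0,0,0]],
    [255,[4,0,1],[0,0,0]],
    [255,[2,0,0],[0,0,0]],
    [255,[0,0,0],[0,0,0]],
  ],
)

```text
time: 25.58
tool_pos: [0.5561, 0.1398, 0.1144]
orientation: [0.001, 0.759, 0.651, 0.0]
wrist_force: [-0.4, -0.4, -0.5]
width: 0.0002
```

```bash
python3 snap.py wrist w35; python3 ang.py w35
```

```text
25.575 [0.5561 0.1398 0.1144] xaxis yaw 81.2 z [ 0.0012 -0.0011 -1.    ] [-0.36 -0.37 -0.51] [-0.084 -0.084 -0.023] 0.00021708653832006681 [ 0.226  0.494  1.816 -0.002  0.83   0.381]
w35 door inner edge at [0.5941 0.2287] gap to front mm 11.85
w35 door inner edge at [0.5822 0.1539] gap to front mm 12.45
w35 door 80.95 housing 81.41
```

apply_moves(
  plan=[
    [255,[1,0,0],[0,0,0]],
    [255,[1,0,0],[0,0,0]],
    [255,[1,0,0],[0,0,0]],
    [255,[0,0,0],[0,0,0]],
  ],
)

```text
time: 26.12
tool_pos: [0.5589, 0.1397, 0.1141]
orientation: [0.001, 0.759, 0.651, -0.0]
wrist_force: [-0.1, 0.5, 0.2]
width: 0.0001
```

```bash
python3 snap.py wrist w36; python3 ang.py w36
```

```text
26.125 [0.5589 0.1397 0.1141] xaxis yaw 81.2 z [ 5.0e-04 -1.2e-03 -1.0e+00] [-0.07  0.55  0.22] [-0.041 -0.057 -0.003] 0.00011808229060498711 [ 0.225  0.498  1.81  -0.002  0.833  0.38 ]
w36 door inner edge at [0.5942 0.2287] gap to front mm 11.76
w36 door inner edge at [0.5823 0.1544] gap to front mm 12.54
w36 door 80.96 housing 81.49
```

apply_moves(
  plan=[
    [255,[1,0,0],[0,0,0]],
    [255,[0.7,0,0],[0,0,0]],
    [255,[0,0,0],[0,0,0]],
  ],
)

```text
time: 26.55
tool_pos: [0.5606, 0.1397, 0.114]
orientation: [0.001, 0.759, 0.651, -0.0]
wrist_force: [0.2, 0.4, 0.1]
width: 0.0007
```

```bash
python3 snap.py wrist w37; python3 ang.py w37
```

```text
26.55 [0.5606 0.1397 0.114 ] xaxis yaw 81.2 z [ 4.0e-04 -1.3e-03 -1.0e+00] [0.17 0.36 0.07] [-0.014 -0.066 -0.05 ] 0.0007417341885013351 [ 0.224  0.5    1.806 -0.002  0.835  0.379]
w37 door inner edge at [0.5943 0.2286] gap to front mm 11.72
w37 door inner edge at [0.5825 0.1547] gap to front mm 12.42
w37 door 81.02 housing 81.5
```

apply_moves(
  plan=[
    [255,[0.7,0,0],[0,0,0]],
    [255,[0.7,0,0],[0,0,0]],
    [255,[0,0,0],[0,0,0]],
  ],
)

```text
time: 26.98
tool_pos: [0.5621, 0.1397, 0.114]
orientation: [0.001, 0.759, 0.651, -0.0]
wrist_force: [-0.3, 0.3, 0.0]
width: 0.0008
```

apply_moves(
  plan=[
    [255,[0.7,0,0],[0,0,0]],
    [255,[0.5,0,0],[0,0,0]],
    [255,[0,0,0],[0,0,0]],
  ],
)

```text
time: 27.35
tool_pos: [0.5632, 0.1397, 0.114]
orientation: [0.001, 0.759, 0.651, -0.0]
wrist_force: [-0.2, -0.6, -0.2]
width: 0.0003
```

```bash
python3 snap.py wrist w38; python3 ang.py w38
```

```text
27.35 [0.5632 0.1397 0.114 ] xaxis yaw 81.2 z [ 0.     -0.0013 -1.    ] [-0.16 -0.61 -0.16] [-0.017  0.018  0.021] 0.0002882728433049486 [ 0.223  0.503  1.8   -0.002  0.838  0.378]
w38 door inner edge at [0.5946 0.2286] gap to front mm 11.5
w38 door inner edge at [0.5832 0.1546] gap to front mm 11.83
w38 door 81.34 housing 81.51
```

apply_moves(
  plan=[
    [255,[0.6,0,0],[0,0,0]],
    [255,[0.6,0,0],[0,0,0]],
    [255,[0,0,0],[0,0,0]],
  ],
)

```text
time: 27.78
tool_pos: [0.5644, 0.1397, 0.114]
orientation: [0.0, 0.759, 0.651, -0.0]
wrist_force: [-0.0, 0.2, 0.6]
width: 0.0004
```

apply_moves(
  plan=[
    [255,[0.5,0,0],[0,0,0]],
    [255,[0.4,0,0],[0,0,0]],
    [255,[0,0,0],[0,0,0]],
  ],
)

```text
time: 28.15
tool_pos: [0.5647, 0.1396, 0.1139]
orientation: [0.0, 0.759, 0.651, -0.001]
wrist_force: [-0.3, -0.2, 0.8]
width: 0.0004
```

```bash
python3 snap.py wrist w39; python3 ang.py w39
```

```text
28.15 [0.5647 0.1396 0.1139] xaxis yaw 81.2 z [-0.0015 -0.0016 -1.    ] [-0.26 -0.2   0.81] [-0.057  0.074 -0.008] 0.0003835797446651651 [ 0.223  0.506  1.796 -0.002  0.842  0.377]
w39 door inner edge at [0.5948 0.2287] gap to front mm 11.34
w39 door inner edge at [0.5843 0.1546] gap to front mm 10.78
w39 door 82.06 housing 81.53
```

apply_moves(
  plan=[
    [255,[-0.1,0,0],[0,0,0]],
    [255,[-0.1,0,0],[0,0,0]],
    [255,[-0.1,0,0],[0,0,0]],
    [255,[-0.2,0,0],[0,0,0]],
    [255,[-0.2,0,0],[0,0,0]],
    [255,[-0.3,0,0],[0,0,0]],
  ],
)

```text
time: 28.95
tool_pos: [0.5643, 0.1397, 0.114]
orientation: [0.0, 0.759, 0.651, -0.0]
wrist_force: [-0.7, 0.6, 1.0]
width: 0.0008
```

```bash
python3 snap.py wrist w40; python3 ang.py w40
```

```text
28.95 [0.5643 0.1397 0.114 ] xaxis yaw 81.2 z [-1.0e-04 -1.4e-03 -1.0e+00] [-0.71  0.59  1.02] [-0.091 -0.061  0.004] 0.0008104694102870273 [ 0.223  0.505  1.798 -0.002  0.839  0.378]
w40 door inner edge at [0.5947 0.2287] gap to front mm 11.38
w40 door inner edge at [0.5843 0.1545] gap to front mm 10.79
w40 door 81.96 housing 81.55
```

apply_moves(
  plan=[
    [255,[-0.3,0,0],[0,0,0]],
    [255,[-0.3,0,0],[0,0,0]],
    [255,[-0.3,0,0],[0,0,0]],
    [255,[-0.5,0,0],[0,0,0]],
    [255,[-0.5,0,0],[0,0,0]],
    [255,[-0.5,0,0],[0,0,0]],
  ],
)

```text
time: 29.75
tool_pos: [0.5619, 0.1397, 0.114]
orientation: [0.001, 0.759, 0.651, -0.0]
wrist_force: [-0.7, -0.4, -0.2]
width: 0.0002
```

```bash
python3 snap.py wrist w41; python3 ang.py w41
```

```text
29.75 [0.5619 0.1397 0.114 ] xaxis yaw 81.21 z [ 3.0e-04 -1.3e-03 -1.0e+00] [-0.73 -0.36 -0.16] [ 0.015 -0.059 -0.037] 0.00023551328241629298 [ 0.224  0.502  1.803 -0.002  0.837  0.379]
w41 door inner edge at [0.5949 0.229 ] gap to front mm 11.16
w41 door inner edge at [0.5838 0.1547] gap to front mm 11.2
w41 door 81.68 housing 81.5
```

apply_moves(
  plan=[
    [255,[-0.7,0,0],[0,0,0]],
    [255,[-1,0,0],[0,0,0]],
    [255,[-1,0,0],[0,0,0]],
    [255,[-2,0,0],[0,0,0]],
    [255,[0,0,0],[0,0,0]],
  ],
)

```text
time: 30.42
tool_pos: [0.5566, 0.1397, 0.114]
orientation: [0.001, 0.759, 0.651, -0.0]
wrist_force: [0.2, 0.2, -0.6]
width: 0.0004
```

```bash
python3 snap.py wrist w42; python3 ang.py w42
```

```text
30.425 [0.5566 0.1397 0.114 ] xaxis yaw 81.2 z [ 0.     -0.0013 -1.    ] [ 0.22  0.19 -0.63] [-0.022 -0.035  0.031] 0.00042929918040874806 [ 0.226  0.496  1.815 -0.002  0.831  0.381]
w42 door inner edge at [0.5946 0.2288] gap to front mm 11.32
w42 door inner edge at [0.5835 0.1539] gap to front mm 11.25
w42 door 81.65 housing 81.5
```

apply_moves(
  plan=[
    [255,[2,0,0],[0,0,0]],
    [255,[2,0,0],[0,0,0]],
    [255,[1.2,0,0],[0,0,0]],
    [255,[0.8,0,0],[0,0,0]],
    [255,[0.7,0,0],[0,0,0]],
    [255,[0,0,0],[0,0,0]],
  ],
)

```text
time: 31.22
tool_pos: [0.5642, 0.1397, 0.114]
orientation: [0.001, 0.759, 0.651, -0.0]
wrist_force: [0.4, 0.2, -0.3]
width: 0.0002
```

```bash
python3 snap.py wrist w43; python3 ang.py w43
```

```text
31.225 [0.5642 0.1397 0.114 ] xaxis yaw 81.2 z [ 3.0e-04 -1.3e-03 -1.0e+00] [ 0.4   0.21 -0.29] [ 0.031 -0.078 -0.035] 0.0001679144959998612 [ 0.223  0.505  1.798 -0.002  0.839  0.378]
w43 door inner edge at [0.595  0.2287] gap to front mm 11.13
w43 door inner edge at [0.5842 0.1546] gap to front mm 10.91
w43 door 81.83 housing 81.57
```

apply_moves(
  plan=[
    [255,[0.3,0,0],[0,0,0]],
    [255,[0,0,0],[0,0,0]],
    [255,[-0.1,0,0],[0,0,0]],
    [255,[-0.1,0,0],[0,0,0]],
    [255,[-0.1,0,0],[0,0,0]],
    [255,[-0.1,0,0],[0,0,0]],
    [255,[-0.1,0,0],[0,0,0]],
    [255,[-0.1,0,0],[0,0,0]],
    [255,[-0.2,0,0],[0,0,0]],
    [255,[-0.2,0,0],[0,0,0]],
  ],
)

```text
time: 32.52
tool_pos: [0.5633, 0.1397, 0.114]
orientation: [0.001, 0.759, 0.651, -0.0]
wrist_force: [0.2, 0.2, -1.1]
width: 0.0002
```

apply_moves(
  plan=[
    [255,[-0.4,0,0],[0,0,0]],
    [255,[-0.6,0,0],[0,0,0]],
    [255,[-1,0,0],[0,0,0]],
    [255,[-2,0,0],[0,0,0]],
    [255,[-3,0,0],[0,0,0]],
    [255,[0,0,0],[0,0,0]],
  ],
)

```text
time: 33.28
tool_pos: [0.5556, 0.1397, 0.114]
orientation: [0.001, 0.759, 0.651, -0.0]
wrist_force: [-1.0, 0.4, 0.4]
width: 0.0003
```

```bash
python3 snap.py wrist w44; python3 ang.py w44; python3 snap.py wrist w45; python3 ang.py w45
```

```text
33.275 [0.5556 0.1397 0.114 ] xaxis yaw 81.2 z [ 1.0e-04 -1.3e-03 -1.0e+00] [-0.96  0.43  0.43] [-0.058 -0.039  0.013] 0.0002684759288591707 [ 0.226  0.495  1.817 -0.002  0.83   0.381]
w44 door inner edge at [0.5946 0.229 ] gap to front mm 11.31
w44 door inner edge at [0.5832 0.1538] gap to front mm 11.52
w44 door 81.63 housing 81.57
33.325 [0.5558 0.1397 0.1141] xaxis yaw 81.2 z [ 4.0e-04 -1.3e-03 -1.0e+00] [ 0.09 -0.03  1.05] [-0.044 -0.015 -0.011] 0.0006062624333343934 [ 0.226  0.495  1.817 -0.002  0.83   0.381]
w45 door inner edge at [0.5948 0.229 ] gap to front mm 11.18
w45 door inner edge at [0.5834 0.1538] gap to front mm 11.24
w45 door 81.63 housing 81.45
```

apply_moves(
  plan=[
    [255,[-8,0,0],[0,0,0]],
    [255,[-20,0,0],[0,0,0]],
    [255,[-30,-10,10],[0,0,0]],
    [255,[-10,-50,30],[0,0,0]],
    [255,[0,-60,15],[0,0,0]],
    [255,[0,-60,10],[0,0,0]],
    [255,[0,-60,0],[0,0,0]],
    [255,[0,-50,0],[0,0,0]],
    [255,[0,0,0],[0,0,0]],
    [255,[0,0,0],[0,0,0]],
  ],
)

```text
time: 34.62
tool_pos: [0.4813, -0.1573, 0.1814]
orientation: [0.002, 0.758, 0.652, 0.0]
wrist_force: [-0.3, 1.2, -0.1]
width: 0.0004
```

```bash
python3 snap.py top t5; python3 snap.py scene s5; python3 - <<'E'
import cv2,numpy as np
a=cv2.imread('pics/t5.png')[130:250,170:330]; b=cv2.imread('pics/s5.png')[190:310,160:320]
cv2.imwrite('pics/c3.png',np.vstack([cv2.resize(x,None,fx=2.5,fy=2.5,interpolation=cv2.INTER_CUBIC) for x in (a,b)]))
from h import *
for n,o in (('t5','top0'),('s5','scene0')):
    for f in (o,n):
        z=np.load('pics/%s.npz'%f); C=(z['K'],float(z['k1']),z['Rm'],z['t']); P=cloud(C,z['d']); x,y,zz=P[...,0],P[...,1],P[...,2]; out=[f]
        for nm,cx,cy,r in (('white',.568,.388,.05),('dropper',.537,-.327,.035),('cup',.382,.369,.045),('beaker',.717,.338,.05)):
            m=(z['d']>0)&(zz>.03)&(zz<.13)&(np.hypot(x-cx,y-cy)<r); q=P[m]; out.append((nm,int(m.sum()),q[:,:2].mean(0).round(4).tolist(),q[:,2].max().round(3)))
        print(*out)
E
```

```text
34.625 [ 0.4813 -0.1573  0.1814] xaxis yaw 81.35 z [ 0.0022 -0.0023 -1.    ] [-0.31  1.16 -0.07] [-0.01  -0.047  0.041] 0.0003656901685447413 [-0.338  0.306  1.924 -0.002  0.909 -0.186]
34.675 [ 0.4815 -0.1571  0.1814] xaxis yaw 81.39 z [ 0.0023 -0.0025 -1.    ] [ 0.11 -0.38  0.34] [-0.031 -0.042  0.008] 0.0003903380012377573 [-0.338  0.306  1.924 -0.002  0.908 -0.186]
top0 ('white', 382, [0.567, 0.3793], np.float64(0.122)) ('dropper', 129, [0.5354, -0.3253], np.float64(0.095)) ('cup', 271, [0.3821, 0.3691], np.float64(0.084)) ('beaker', 302, [0.7192, 0.3404], np.float64(0.076))<stdin>:9: RuntimeWarning: Mean of empty slice.
  ret = um.true_divide(
Traceback (most recent call last):
ValueError: zero-size array to reduction operation maximum which has no identity
```

View pics/c3.png

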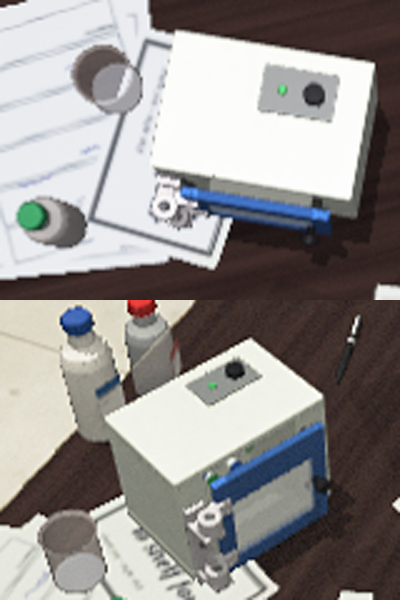

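View pics/s5.png

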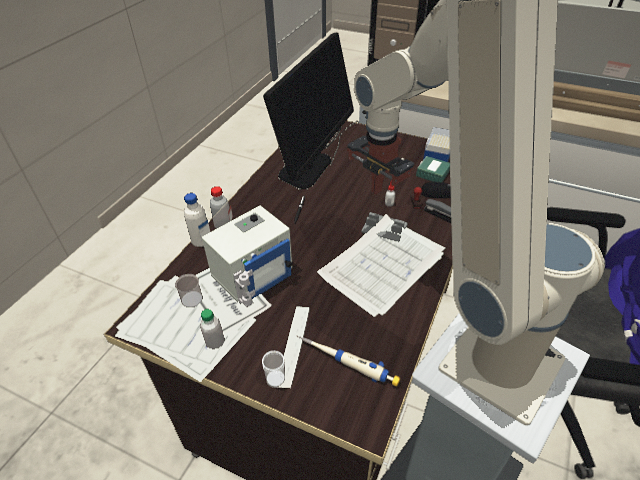

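```bash
python3 door.py t5 .144; python3 - <<'E'
from h import *
for f in ('top0','t5','scene0','s5'):
    z=np.load('pics/%s.npz'%f); C=(z['K'],float(z['k1']),z['Rm'],z['t']); P=cloud(C,z['d']); x,y,zz=P[...,0],P[...,1],P[...,2]; out=[f]
    for nm,cx,cy,r in (('white',.568,.388,.05),('dropper',.537,-.327,.035),('cup',.382,.369,.045),('beaker',.717,.338,.05)):
        m=(z['d']>0)&(zz>.03)&(zz<.13)&(np.hypot(x-cx,y-cy)<r); q=P[m]
        if len(q): out.append((nm,int(m.sum()),q[:,:2].mean(0).round(4).tolist(),round(float(q[:,2].max()),3)))
    print(*out)
    if f in('s5','t5'):
        hsv=cv2.cvtColor(z['im'],cv2.COLOR_RGB2HSV)
        m=(hsv[...,0]>100)&(hsv[...,0]<120)&(hsv[...,1]>110)&(x>.53)&(x<.63)&(y>.05)&(y<.28)&(zz>.02)&(zz<.15)
        q=P[m]; v=cv2.fitLine(q[:,:2].astype(np.float32),cv2.DIST_HUBER,0,.001,.001).ravel(); print('door blue plane yaw',np.degrees(np.arctan2(v[1],v[0]))%180,len(q),q.min(0).round(4),q.max(0).round(4))
E
```

```text
[242 204  60  14 247] depth z med 0.1409320076138958 [0.13504393 0.14534616]
((582.223876953125, 170.20205688476562), (138.95401000976562, 10.714710235595703), 81.8652572631836)
dir yaw 82.28541
ends [-0.0780322  0.0588627] 0.13689489955089196 [0.5726 0.1019] [0.5909 0.2375]
grip [0.5859 0.2004]
top0 ('white', 382, [0.567, 0.3793], 0.122) ('dropper', 129, [0.5354, -0.3253], 0.095) ('cup', 271, [0.3821, 0.3691], 0.084) ('beaker', 302, [0.7192, 0.3404], 0.076)
t5 ('white', 390, [0.5673, 0.3793], 0.125) ('cup', 268, [0.3819, 0.3692], 0.086) ('beaker', 291, [0.7189, 0.3407], 0.075)
door blue plane yaw 81.501396 393 [0.568  0.1022 0.0212] [0.6062 0.2452 0.1476]
scene0 ('white', 591, [0.5577, 0.3967], 0.124) ('dropper', 58, [0.534, -0.3256], 0.091) ('cup', 513, [0.3809, 0.3701], 0.082) ('beaker', 498, [0.7181, 0.3398], 0.074)
s5 ('white', 581, [0.558, 0.3967], 0.124) ('dropper', 104, [0.5329, -0.3222], 0.081) ('cup', 511, [0.3809, 0.37], 0.082) ('beaker', 490, [0.7181, 0.3396], 0.074)
door blue plane yaw 82.31336 769 [0.5566 0.1049 0.0201] [0.5949 0.2478 0.148 ]
```

```bash
python3 -c "
from h import *
print(env.hand_in()); s=env.sense(); print(s['time'],s['wrist_force'])"
```

```text
the job is handed in; nothing more can be done
None
the job is handed in; nothing more can be done
```

I hung the door on both hinge pins, swung it shut against the stops and handed the job in at about 35 s, with the robot touching nothing. No verdict came back.

- **Hanging:** I gripped the top edge, lifted the door out of the stand and brought it in about 90° open below the upper shoulder. I used the wrist camera to look down the bore at the pin, then lowered the door in small steps. The wrist force stayed within a few newtons throughout. It ended fully down: the knuckle top measured 2 mm above the pin top, as expected, both before and after release.
- **Shutting:** I pushed from the outside with closed fingers, using about 2 N at the stops. After the first push the door had swung back about 1.4°. I pushed it shut again gently two more times and backed away slowly after each.
- **Last checks:** The wrist and overhead cameras put the door within about 1° of parallel to the housing front (door about 81.5–82.3°, housing about 81.5°). The wrist view suggested it may rest up to about 1 mm off the fully pressed position at the stops. That is close to what I can measure, so I left it.
- **Bystanders:** The white bottle, cup and beaker measured within 1 mm of where they started. In the overhead view the arm hid the dropper, but the scene camera shows it standing. It measured about 3.5 mm off there, but I put that down to the depth patch covering a different part of it.

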